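# Take the pattern board out of the middle of the stack

### The arm

A 6-joint arm with a two-finger parallel gripper is mounted at the origin on the work surface. World frame = base frame: x ahead of the robot, y to its left, z up, the work surface at z = 0. Lengths are in m, angles in rad, forces in N, time in s.
With the tool pointing down it reaches from about 0.375 to 0.75 m from the base axis. Payload 9 kg.
Tool frame: the origin (TCP) lies midway between the tips of the shut fingers; the grasp point (between the pads) lies 19 mm behind it (ctrl.tcp_to_grasp is the z of the grasp point in the tool frame, in m); z points along the fingers, y is the direction in which the jaws open and shut (so a half turn about z gives the same grasp; the last joint's range is limited). The gripper opens to 85 mm and grips with 20 to 120 N. Pads are 22 mm wide; open, the fingers measure 114 mm over their backs; the gripper's body (76 mm by 85 mm) begins 54 mm behind the grasp point. The pads swing forward as they close: fully open they stand 13 mm farther back than shut.
Start: joints at [0.896, 0.104, 0.097, 1.564, 0, 1.353], TCP at [0.265, 0.539, 0.231] pointing down, gripper open.
Joint ranges: [-2.99, 2.99], [-0.84, 1.86], [-1.1, 1.16], [-1.84, 2.11], [-1.51, 1.56], [-3.14, 3.14]. Speed limits (rad/s): [2.22, 2.22, 2.57, 3.14, 3.14, 3.14].

### API

Orientations are given as a 3x3 rotation matrix whose columns are the frame's x, y, z axes.
In Python, from bench import ctrl, cams, recognise gives the robot as it stands.
- The arm moves only by the tool jog_arm, never from a script. Its argument "series" is a list of rows, each an object with "translation": the shift along the tool's x, y, z in mm, a list of three; "rot": the turn, a rotation vector about the tool's x, y, z in rad, a list of three; "fingers": the opening, from 0 (shut) to 1 (fully open). In form: [{"translation": [dx, dy, dz], "rot": [ax, ay, az], "fingers": fingers}, ...]. A call has 1 to 12 rows; each row is the pose to reach, as a shift and turn from the pose commanded when the call began, along the tool's axes at that moment; what a row does not reach only later rows make up. A row lasts 1/10 s, in which the tool goes at most 50 mm and 8.59 degrees, less where a joint would pass 70% of its speed; a pose out of reach is approached as far as the arm can. A call with a gripper value outside its range is refused whole. The fingers move at their own pace and stop on an object; the grip force is fixed at half the most. Time passes only in rows, so rows that repeat a pose let the fingers close. It gives the time, the measured TCP pose, the force and the opening at its end, in the units of the state.
- ctrl.sense(): the state, without advancing time (a new reading comes with each control period).
- cams.capture(name): name is "scene" or "side" or "wrist"; returns a dict with "frame" (480x640x3 uint8, blue, green, red), "depth" (480x640 float32, m along the optical axis (not along the pixel's ray), 0 where there is no reading), "mtx" (3x3 intrinsics, pixels), "rvec" (rotation vector, rad) and "tvec" (3), from world to camera coordinates, as OpenCV has them. Camera axes: x right, y down, z forward; pixel columns grow to the right and rows downward; lengths in m; the calibration is good to about 2 mm. A picture is of the moment at which its call begins.
- ctrl.close_job(): hands the job in, once; it reports no verdict.
Trained networks look in the newest picture that a camera, given by its name, has taken for a name from the list of things; names that differ only in an ending like _2 or _b are one class to them, and where a whole thing is asked for, a point or a joint stands for the part that bears it (a point fixed in the world has none). Each returns a list of dicts, best first, with "conf" (0 to 1); they miss things now and then, are a little off and sometimes report something else, mostly with a low value. They report only what shows in the picture. A call takes as long as a camera call. They do not tell look-alikes from the thing itself.
- recognise(camera, target): "centre" ([row, column] in pixels, amid what is visible of it).
The state is a dict: "clock": time; "joints": joint angles; "qd": joint speeds; "effort": joint torques, N m; "tcp_pos": TCP position; "eef_rot": TCP orientation; "wrist_force": force on the tool from outside, world axes, zero at the start; "moment": the same for the moment, N m; "gripper_width": finger opening in m.
Only numpy, scipy, OpenCV 4.12 (cv2) and the standard library are available. Lean on these libraries where they do the work, as an engineer would, in place of code of your own. Each camera call takes 0.05 s, during which the arm holds its last target.

### The job

Take the slotted pattern board out of the middle of the stack: lift the white caddy off by its handle and stand it aside on the bare table, then move the board across so it lies flat and square on the middle of the light panel beside the stand. Put the caddy back squarely on the plain board that is left in the stand, its edges in line, setting it down rather than dropping it, and swing the latch fully shut so that its toe lies over the caddy's base. Keep the caddy level with its two glass pieces aboard, leave the plain board in its recess and do not disturb the other things.

Things in the scene. Friction and masses are not known exactly. Their poses are not given: they have to be found in the camera images.
- stand: Fixed low grey stand under the stack. Origin on the table at the stack's centre, z up, axes along its edges. Slab 30 mm high, x -98..68, y -58..58 mm; recess on top 124 x 104 mm, rim top 39 mm above the table. At its -x side (towards the robot) stand, between x -91 and -71, a pivot post (y -48, top 51.5 mm) and a forked catch (y 48, top 64 mm).
- panel: Fixed light panel, 160 (own x) x 130 (own y) mm, aluminium case, white top 37 mm above the table. Origin on the table at its centre, axes parallel to the stand's. Its centre is at stand y +125 or -125 mm, x 0 (side varies), 2 mm gap to the stand; its top is 3 mm below the plain board's top, so the pattern board slides straight across.
- bin: Fixed open white parts bin, 130 (own x) x 60 (own y) x 55 mm high, origin on the table at its centre, axes parallel to the stand's. On the stand's other side from the panel, centre 125 mm from the stand's centre: 45 mm between its wall and the edge of the stacked boards.
- lower_board: Loose plain plywood board 120 (x) x 100 (y) x 10 mm, bottom of the stack, in the stand's recess with 2 mm play; underside 30, top 40 mm above the table. Origin at the centre of its underside. 0.1 kg. It stays where it is.
- pattern_board: Loose plywood board 120 (x) x 100 (y) x 15 mm with four through slots (14 to 18 mm wide, 72 mm long along y; outer bars 14 mm), middle of the stack. Origin at the centre of its underside, 40 mm above the table at the start. 0.1 to 0.2 kg, unfastened: it slides when pushed at the middle of an edge. Starts within 3 mm and 0.05 rad of the stand's centre and axes.
- caddy: Loose white caddy, top of the stack: base 120 (x) x 100 (y) x 8 mm; tray walls to 38 mm high over x -32..59, leaving a bare ledge at -x. Wooden handle bar along y at x 0: 14 mm wide, 18 mm high, its top 102 mm above the underside, open below for 46 mm, legs at y +-47. Origin: centre of underside, 55 mm above the table at the start, 40 when put back. 0.24 to 0.45 kg plus glass.
- lens: Loose round glass disc, 34 mm diameter, 14 mm high, 0.04 kg, lying in the +y half of the caddy's tray. Origin at the centre of its underside.
- prism: Loose glass block 45 x 22 x 22 mm, 0.05 kg, lying in the -y half of the caddy's tray. Origin at the centre of its underside.
- latch (a joint): Angle of the steel swing latch about its upright pivot, rad. 0: shut against a hard stop in the catch, bar along the stand's +y; grows anticlockwise from above, towards the robot; starts at 1.1 to 1.9. Stays where left; 1 to 3 N at the stud moves it, slowly. Flat bar 12 mm wide, 8 thick, underside 53 mm above the table, ending 96 mm from the pivot.
- latch_pivot (a point): Point on the latch's pivot axis, 57 mm above the table, at stand x -83, y -48 mm. 48 mm along the bar a toe 20 mm wide sticks out 34 mm from its centre line, on the side that leads when closing; shut, it lies over the caddy's ledge with 5 mm to spare, which it can do only when the pattern board is gone from under the caddy.
- latch_stud (a point): Point on the upright round stud near the latch's free end, 82 mm from the pivot on the bar's centre line, 69 mm above the table. 12 mm thick, top 81 mm above the table. It moves with the latch. Behind the shut bar (its robot side) there is only the slab, 30 mm high, below, except at the catch: room for a fingertip lower than the bar.
- grater: Loose bystander: four-sided steel box grater, 74 mm square at the foot, 185 mm high with its wooden handle. Origin under its centre on the table.
- lantern: Loose bystander: upright perforated tube, open at the top, 72 mm diameter, 110 mm high. Origin under its centre on the table.
- goblet: Loose bystander: clear stemmed goblet, 64 mm wide at the top, 125 mm high. Origin under its centre on the table.
There are look-alikes about, which are no part of the job. Leave any pink or red look-alike of the pattern_board alone.

How it is judged:
On the way, in this order (a step that is already met when the one before it is completed fails the run):
1. the caddy has been lifted off and stands level on the table beside, with the pattern board still in the stack (height (world z) of caddy below 0.006 m and angle between caddy's own z axis and vertical below 0.08 rad and horizontal distance between caddy and stand above 0.15 m and x of pattern_board in the frame of stand between -0.03 and 0.03 m and y of pattern_board in the frame of stand between -0.03 and 0.03 m), for 0.2 s.
2. the pattern board lies flat and square on the light panel (x of pattern_board in the frame of panel between -0.022 and 0.022 m and y of pattern_board in the frame of panel between -0.018 and 0.018 m and z of pattern_board in the frame of panel between 0.033 and 0.041 m and angle between the x axis of pattern_board and the x axis of panel, either way round below 0.17 rad and angle between pattern_board's own z axis and vertical below 0.05 rad), for 0.2 s.
3. the caddy is back, seated on the plain board in the stand (x of caddy in the frame of stand between -0.01 and 0.01 m and y of caddy in the frame of stand between -0.01 and 0.01 m and z of caddy in the frame of stand between 0.036 and 0.044 m and angle between the x axis of caddy and the x axis of stand, either way round below 0.12 rad and angle between caddy's own z axis and vertical below 0.05 rad and x of lower_board in the frame of stand between -0.008 and 0.008 m and y of lower_board in the frame of stand between -0.008 and 0.008 m and z of lower_board in the frame of stand between 0.026 and 0.034 m), for 0.2 s.
At the end, for the whole second after the job is handed in: Board flat on panel, within 22 mm (x), 18 mm (y) of its centre, 0.17 rad of square; caddy on plain board, within 10 mm (x, y) of stand centre, 0.12 rad of square, lens and prism aboard; plain board in its recess (8 mm); latch within 0.06 rad of shut; all at rest (all of step 2 and all of step 3 and x of lens in the frame of caddy between -0.0285 and 0.0555 m and y of lens in the frame of caddy between -0.048 and 0.048 m and z of lens in the frame of caddy between -0.002 and 0.042 m and x of prism in the frame of caddy between -0.0285 and 0.0555 m and y of prism in the frame of caddy between -0.048 and 0.048 m and z of prism in the frame of caddy between -0.002 and 0.042 m and value of joint latch below 0.06 rad and linear speed of each of caddy, pattern_board below 0.02 m/s); the robot touches nothing.
It fails at once if grater, lantern or goblet pushed more than 25 mm or tipped (distance of any of grater, lantern, goblet from where it was at the start of the episode above 0.025 m or angle between any of grater, lantern, goblet's own z axis and vertical above 0.3 rad).
It fails at once if the caddy is tipped by more than about 25 degrees (angle between caddy's own z axis and vertical above 0.44 rad).
It fails at once if the caddy is dropped (falls free, by more than about 1 cm) (contact force between the fingers and caddy below 0.01 N and linear speed of caddy above 0.45 m/s).
It fails at once if a glass piece leaves the caddy's tray (not (x of lens in the frame of caddy between -0.0285 and 0.0555 m and y of lens in the frame of caddy between -0.048 and 0.048 m and z of lens in the frame of caddy between -0.002 and 0.042 m and x of prism in the frame of caddy between -0.0285 and 0.0555 m and y of prism in the frame of caddy between -0.048 and 0.048 m and z of prism in the frame of caddy between -0.002 and 0.042 m)).
It fails at once if the plain board comes out of its recess (not (x of lower_board in the frame of stand between -0.015 and 0.015 m and y of lower_board in the frame of stand between -0.015 and 0.015 m and z of lower_board in the frame of stand between 0.022 and 0.038 m)).
It also fails if it takes over 69 s, if anything falls off the work surface, if the arm or the gripper's body presses on something with over 40 N, if the wrist force passes 120 N, or if a joint passes its speed limit or range.

## Working session

There is one attempt and no reset: what is moved stays moved. The work goes in short steps, Python scripts to look and compute and a tool call to move; the robot and the scene stay as the last step left them, time stands still between calls to the robot, and variables do not carry over. Pictures are saved under pics/ and viewed, and the job is handed in when it is done.

Besides the shell and the picture viewer there is one more tool, called after ">>>" by a JSON object that holds its "method" and its "body". jog_arm: Moves the arm, as the interface text tells. Its arguments: {"type":"object","properties":{"series":{"type":"array","items":{"type":"object","properties":{"translation":{"type":"array","items":{"type":"number"}},"rot":{"type":"array","items":{"type":"number"}},"fingers":{"type":"number"}}}}},"required":["series"]}

```bash
ls; mkdir -p pics
cat > h.py <<'E'
import numpy as np, cv2
from bench import ctrl, cams, recognise
def cap(n,save=None):
    c=cams.capture(n)
    if save: cv2.imwrite('pics/'+save+'.png',c['frame'])
    return c
def world(c,r,col,d=None):
    if d is None: d=float(c['depth'][int(round(r)),int(round(col))])
    R,_=cv2.Rodrigues(np.array(c['rvec'],float)); t=np.array(c['tvec'],float).ravel()
    K=np.array(c['mtx']); p=np.linalg.inv(K)@np.array([col,r,1.])*d
    return R.T@(p-t)
def cloud(c):
    d=c['depth'].astype(float); R,_=cv2.Rodrigues(np.array(c['rvec'],float)); t=np.array(c['tvec'],float).ravel()
    K=np.array(c['mtx']); v,u=np.mgrid[0:480,0:640]
    p=np.stack([(u-K[0,2])/K[0,0]*d,(v-K[1,2])/K[1,1]*d,d],-1)-t
    P=p@R; P[d==0]=np.nan
    return P
def proj(c,p):
    q,_=cv2.projectPoints(np.array(p,float).reshape(-1,1,3),np.array(c['rvec'],float),np.array(c['tvec'],float),np.array(c['mtx'],float),None)
    return q.reshape(-1,2)
E
python3 - <<'E'
from h import *
np.set_printoptions(precision=4,suppress=True)
s=ctrl.sense(); print(s['clock'],s['tcp_pos'],s['eef_rot'],ctrl.tcp_to_grasp)
for n in ['scene','side','wrist']:
    c=cap(n,n+'0')
    R,_=cv2.Rodrigues(np.array(c['rvec'],float)); print(n,'cam at',-R.T@np.ravel(c['tvec']))
    if n=='wrist': continue
    for t in ['stand','panel','bin','pattern_board','caddy','lens','prism','latch','latch_stud','grater','lantern','goblet']:
        for r in recognise(n,t)[:3]:
            print(t,round(r['conf'],2),np.round(r['centre']),world(c,*r['centre']))
E
```

```text
pics
0.0 [0.2644 0.5382 0.2305] [[-0.8975  0.4411 -0.0008]
 [ 0.4411  0.8975 -0.001 ]
 [ 0.0003 -0.0012 -1.    ]] -0.0187
scene cam at [1.2406 0.3991 0.9158]
stand 0.91 [273. 318.] [0.6555 0.0625 0.0397]
panel 0.88 [274. 364.] [0.6055 0.1568 0.0355]
bin 0.82 [235. 268.] [ 0.5981 -0.1123  0.0213]
bin 0.75 [204. 324.] [ 0.4704 -0.02    0.065 ]
bin 0.74 [172. 197.] [ 0.5473 -0.3625  0.0934]
pattern_board 0.86 [206. 358.] [0.3858 0.0373 0.0091]
pattern_board 0.75 [321. 264.] [0.8058 0.0067 0.0023]
pattern_board 0.64 [262. 300.] [0.6557 0.0164 0.0526]
caddy 0.87 [239. 315.] [0.6021 0.0269 0.0861]
lens 0.6 [252. 321.] [0.6262 0.055  0.0781]
prism 0.46 [239. 304.] [0.6165 0.0052 0.0868]
prism 0.42 [264. 300.] [0.6568 0.0167 0.0459]
prism 0.42 [204. 428.] [0.4084 0.2238 0.122 ]
latch 0.53 [203. 324.] [ 0.4674 -0.024   0.0624]
latch_stud 0.47 [203. 324.] [ 0.4673 -0.0234  0.0623]
grater 0.59 [173. 194.] [ 0.5542 -0.3641  0.0942]
lantern 0.72 [269. 452.] [0.561  0.3348 0.1102]
goblet 0.64 [204. 429.] [0.4053 0.2263 0.1195]
side cam at [ 0.1273 -0.8271  0.7341]
stand 0.96 [256. 297.] [ 0.5007 -
[... 233 characters left out ...]
 391.] [0.7906 0.0086 0.0091]
pattern_board 0.69 [268. 437.] [ 0.786  -0.1807  0.0119]
caddy 0.91 [224. 320.] [0.5916 0.0232 0.0756]
lens 0.68 [209. 207.] [0.3721 0.1974 0.0876]
lens 0.5 [256. 296.] [ 0.4987 -0.0351  0.0551]
lens 0.49 [213. 324.] [0.6199 0.0596 0.0756]
prism 0.54 [257. 281.] [ 0.4645 -0.0272  0.0579]
prism 0.44 [223. 338.] [ 0.6227 -0.0066  0.0869]
latch 0.86 [255. 281.] [ 0.4679 -0.0221  0.0601]
latch_stud 0.8 [255. 283.] [ 0.4703 -0.0237  0.0593]
grater 0.63 [353. 402.] [ 0.5104 -0.4077  0.1013]
grater 0.31 [257. 280.] [ 0.461  -0.0294  0.0619]
lantern 0.61 [181. 247.] [0.5131 0.2933 0.0794]
goblet 0.62 [207. 206.] [0.371  0.1969 0.0934]
wrist cam at [0.1968 0.571  0.3732]
```

View pics/scene0.png

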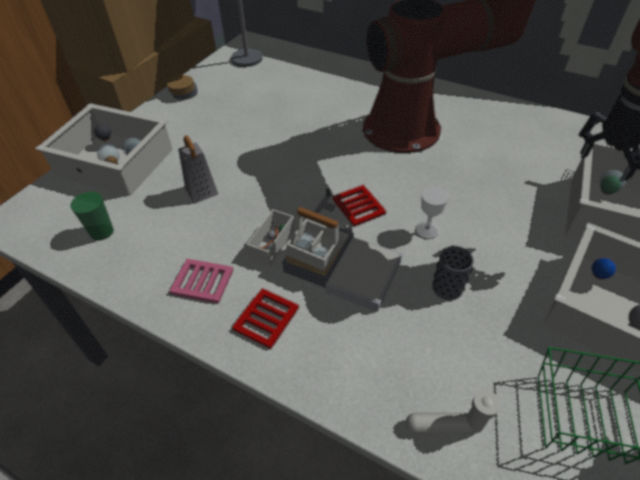

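View pics/side0.png

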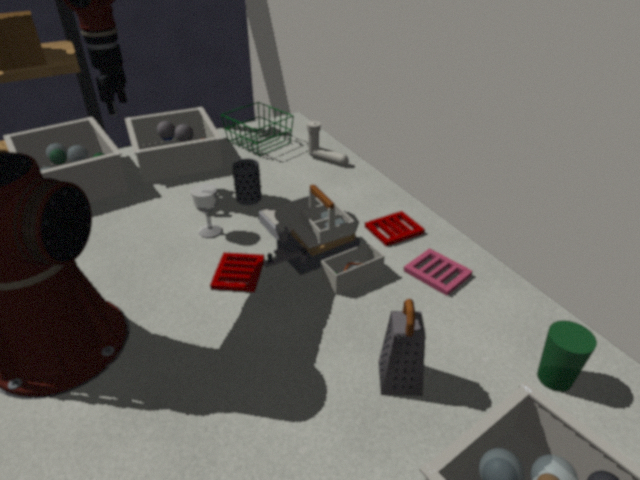

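```bash
python3 - <<'E'
from h import *
np.set_printoptions(precision=4,suppress=True)
# orthographic top-view height maps from both cams
for n in ['scene','side']:
    c=cap(n); P=cloud(c).reshape(-1,3); col=c['frame'].reshape(-1,3)
    m=np.isfinite(P[:,0])&(P[:,0]>.3)&(P[:,0]<.9)&(P[:,1]>-.45)&(P[:,1]<.4)
    P=P[m];col=col[m]
    S=1000
    im=np.zeros((850//1,600,3),np.uint8)
    o=np.argsort(P[:,2])
    for p,k in zip(P[o],col[o]):
        # image row: y descending->down ; col: x
        r=int((0.4-p[1])*S);q=int((p[0]-.3)*S)
        cv2.circle(im,(q,r),1,[int(v) for v in cv2.applyColorMap(np.uint8([[min(255,max(0,p[2]*2000))]]),cv2.COLORMAP_JET)[0,0]],-1)
    cv2.imwrite(f'pics/top_{n}.png',cv2.resize(im,(423,600)))
E
python3 -c "
import cv2,numpy as np
cv2.imwrite('pics/top.png',np.hstack([cv2.imread('pics/top_%s.png'%n)[:,:399] for n in('scene','side')]))"
```

```text
(no output)
```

View pics/top.png

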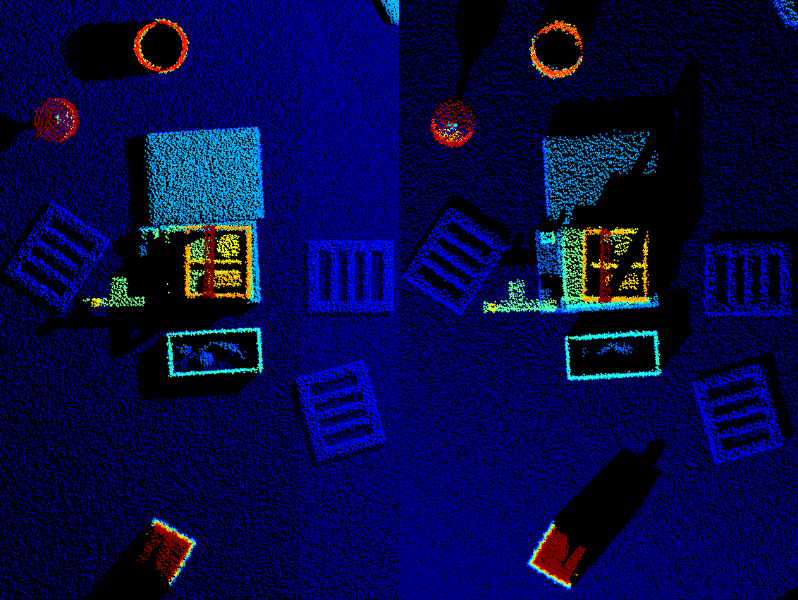

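```bash
cat > fit.py <<'E'
from h import *
def rect(P,zlo,zhi,xr,yr):
    m=(P[:,2]>zlo)&(P[:,2]<zhi)&(P[:,0]>xr[0])&(P[:,0]<xr[1])&(P[:,1]>yr[0])&(P[:,1]<yr[1])
    Q=P[m][:,:2]
    # best-fit oriented box by percentile, min area
    best=None
    for a in np.linspace(-.25,.25,101):
        e=np.array([[np.cos(a),np.sin(a)],[-np.sin(a),np.cos(a)]]); q=Q@e.T
        lo=np.percentile(q,1,axis=0);hi=np.percentile(q,99,axis=0); A=np.prod(hi-lo)
        if best is None or A<best[0]: best=(A,a,(lo+hi)/2@e,hi-lo)
    return len(Q),round(best[1],3),best[2],best[3]
E
python3 - <<'E'
from fit import *
np.set_printoptions(precision=4,suppress=True)
for n in ['scene','side']:
    c=cap(n); P=cloud(c).reshape(-1,3); P=P[np.isfinite(P[:,0])]
    print(n,'panel',rect(P,.032,.042,(.46,.72),(.095,.26)))
    print(n,'bin',rect(P,.048,.062,(.48,.72),(-.18,-.05)))
    print(n,'caddywall',rect(P,.088,.098,(.5,.72),(-.06,.1)))
    print(n,'handle',rect(P,.142,.165,(.5,.72),(-.06,.1)))
    print(n,'grater',rect(P,.03,.2,(.45,.65),(-.45,-.28)))
    print(n,'goblet',rect(P,.1,.14,(.3,.5),(.15,.3)),'lantern',rect(P,.09,.12,(.4,.65),(.26,.42)))
    print(n,'latchbar',rect(P,.053,.07,(.39,.5),(-.1,.05)))
    print(n,'stud',rect(P,.07,.085,(.38,.5),(-.1,.05)))
E
```

```text
scene panel (2810, np.float64(0.035), array([0.5909, 0.1552]), array([0.1571, 0.1189]))
scene bin (354, np.float64(0.055), array([ 0.6048, -0.099 ]), array([0.1324, 0.0616]))
scene caddywall (400, np.float64(-0.015), array([0.6089, 0.0286]), array([0.0926, 0.1006]))
scene handle (379, np.float64(-0.015), array([0.5961, 0.029 ]), array([0.0153, 0.0987]))
scene grater (1326, np.float64(-0.25), array([ 0.5386, -0.3814]), array([0.0629, 0.0732]))
scene goblet (555, np.float64(-0.25), array([0.3801, 0.2303]), array([0.0597, 0.0587])) lantern (565, np.float64(-0.245), array([0.5284, 0.3348]), array([0.0714, 0.0699]))
scene latchbar (197, np.float64(0.025), array([ 0.4607, -0.0142]), array([0.0762, 0.0397]))
scene stud (25, np.float64(0.07), array([ 0.4355, -0.0293]), array([0.0104, 0.0099]))
side panel (935, np.float64(0.08), array([0.5838, 0.1561]), array([0.1512, 0.1027]))
side bin (416, np.float64(0.065), array([ 0.6031, -0.1035]), array([0.13  , 0.0623]))
side caddywall (286, np.float64(-0.025), array([0.6067, 0.0235]), array([0.0923, 0.1021]))
side handle (257, np.float64(-0.005), array([0.5925, 0.0227]), array([0.0143, 0.0989]))
side grater (3023, np.float64(-0.25), array([ 0.5223, -0.3878]), array([0.0627, 0.0725]))
side goblet (471, np.float64(0.135), array([0.376 , 0.2231]), array([0.0583, 0.0584])) lantern (372, np.float64(0.08), array([0.5239, 0.3289]), array([0.07  , 0.0745]))
side latchbar (286, np.float64(0.01), array([ 0.4589, -0.0201]), array([0.0781, 0.0409]))
side stud (33, np.float64(-0.25), array([ 0.4333, -0.0352]), array([0.0096, 0.0117]))
```

```bash
cat >> h.py <<'E'
from scipy.spatial.transform import Rotation as Ro
def goto(x,y,z,yaw,frm=None):
    """yaw = world angle of tool y axis, tool down; prints tool-frame shift (mm) & rotvec"""
    s=ctrl.sense(); R0=np.array(s['eef_rot']); p0=np.array(s['tcp_pos'])
    if frm is not None: p0,R0=frm
    Y=np.array([np.cos(yaw),np.sin(yaw),0]); Z=np.array([0,0,-1.]); X=np.cross(Y,Z)
    R=np.stack([X,Y,Z],1)
    print('shift',np.round(R0.T@(np.array([x,y,z])-p0)*1000,1),'rot',np.round(Ro.from_matrix(R0.T@R).as_rotvec(),3),'from',np.round(p0,4))
    return np.array([x,y,z]),R
E
python3 - <<'E'
from h import *
goto(.55,-.04,.29,-.01)
E
```

```text
shift [-511.3 -393.4  -58.7] rot [ 0.    -0.     1.124] from [0.2647 0.5385 0.2314]
```

View pics/wrist0.png

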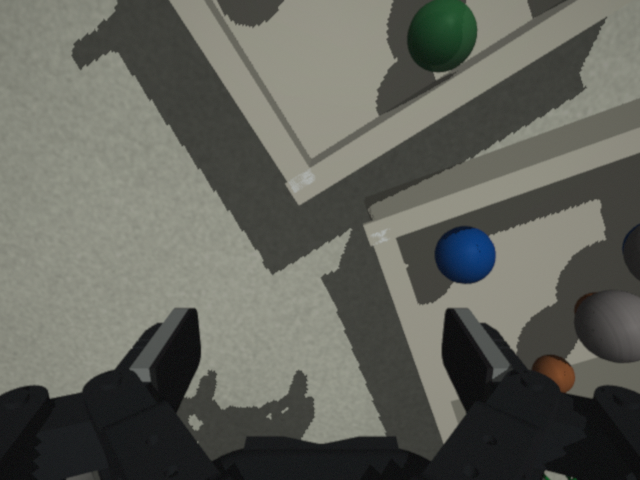

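>>> {"method": "jog_arm", "body": {"series": [{"translation": [-40,-30,-59],"rot": [0,0,0.1],"fingers": 1},{"translation": [-511,-393,-59],"rot": [0,0,1.124],"fingers": 1},{"translation": [-511,-393,-59],"rot": [0,0,1.124],"fingers": 1},{"translation": [-511,-393,-59],"rot": [0,0,1.124],"fingers": 1},{"translation": [-511,-393,-59],"rot": [0,0,1.124],"fingers": 1},{"translation": [-511,-393,-59],"rot": [0,0,1.124],"fingers": 1},{"translation": [-511,-393,-59],"rot": [0,0,1.124],"fingers": 1},{"translation": [-511,-393,-59],"rot": [0,0,1.124],"fingers": 1},{"translation": [-511,-393,-59],"rot": [0,0,1.124],"fingers": 1},{"translation": [-511,-393,-59],"rot": [0,0,1.124],"fingers": 1},{"translation": [-511,-393,-59],"rot": [0,0,1.124],"fingers": 1},{"translation": [-511,-393,-59],"rot": [0,0,1.124],"fingers": 1}]}}

```text
clock: 2.75
tcp_pos: [0.5228, 0.0145, 0.2885]
eef_rot: [[0.01, 1.0, 0.001], [1.0, -0.01, -0.0], [0.0, 0.001, -1.0]]
wrist_force: [1.2, 1.1, -0.1]
gripper_width: 0.0852
```

Run:
```python
from h import *
goto(.55,-.04,.29,-.01)
```

```text
shift [-54.2  27.7  -1.5] rot [ 0.001 -0.    -0.   ] from [0.5228 0.0145 0.2885]
```

>>> {"method": "jog_arm", "body": {"series": [{"translation": [-54,27,-1],"rot": [0,0,0],"fingers": 1},{"translation": [-54,27,-1],"rot": [0,0,0],"fingers": 1},{"translation": [-54,27,-1],"rot": [0,0,0],"fingers": 1},{"translation": [-54,27,-1],"rot": [0,0,0],"fingers": 1}]}}

```text
clock: 3.15
tcp_pos: [0.5483, -0.0369, 0.2892]
eef_rot: [[0.01, 1.0, -0.0], [1.0, -0.01, 0.001], [0.001, -0.0, -1.0]]
wrist_force: [-0.1, -0.2, 0.1]
gripper_width: 0.0855
```

Run:
```python
from fit import *
np.set_printoptions(precision=4,suppress=True)
c=cap('wrist','w1'); P=cloud(c).reshape(-1,3); P=P[np.isfinite(P[:,0])]
print(ctrl.sense()['tcp_pos'])
n='w'
print(n,'panel',rect(P,.032,.042,(.46,.72),(.095,.26)))
print(n,'bin',rect(P,.048,.062,(.48,.72),(-.18,-.05)))
print(n,'caddywall',rect(P,.088,.098,(.5,.72),(-.06,.1)))
print(n,'handle',rect(P,.15,.165,(.5,.72),(-.06,.1)))
print(n,'boardedge',rect(P,.05,.065,(.52,.72),(-.06,.1)))
print(n,'stud',rect(P,.07,.088,(.38,.5),(-.1,.05)))
print(n,'catch',rect(P,.055,.07,(.49,.54),(.04,.1)))
```

```text
[ 0.5483 -0.0364  0.2895]
w panel (6998, np.float64(-0.01), array([0.5933, 0.1098]), array([0.1554, 0.0289]))
w bin (1794, np.float64(0.06), array([ 0.6061, -0.1027]), array([0.1294, 0.0604]))
w caddywall (2421, np.float64(-0.01), array([0.61  , 0.0252]), array([0.0908, 0.099 ]))
w handle (3525, np.float64(-0.005), array([0.5964, 0.0257]), array([0.0138, 0.0962]))
w boardedge (10072, np.float64(-0.03), array([0.587 , 0.0193]), array([0.1284, 0.1066]))
w stud (193, np.float64(0.025), array([ 0.437 , -0.0326]), array([0.0115, 0.0108]))
w catch (264, np.float64(0.025), array([0.5304, 0.0576]), array([0.0191, 0.0348]))
```

View pics/w1.png

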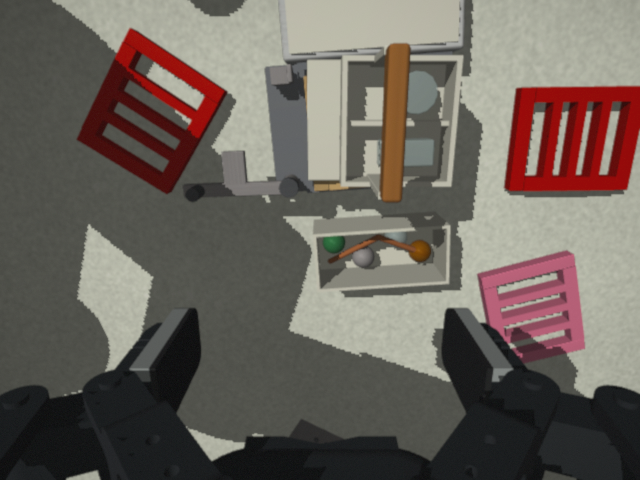

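Run:
```python
from h import *
goto(.5964,.0257,.22,-.008)
goto(.5964,.0257,.128,-.008)
```

```text
shift [62.5 47.5 69.5] rot [ 0.    -0.    -0.001] from [ 0.5483 -0.0364  0.2895]
shift [ 62.5  47.5 161.5] rot [ 0.    -0.    -0.001] from [ 0.5483 -0.0364  0.2895]
```

>>> {"method": "jog_arm", "body": {"series": [{"translation": [62,47,70],"rot": [0,0,0],"fingers": 1},{"translation": [62,47,70],"rot": [0,0,0],"fingers": 1},{"translation": [62,47,70],"rot": [0,0,0],"fingers": 1},{"translation": [62,47,70],"rot": [0,0,0],"fingers": 1},{"translation": [62,47,100],"rot": [0,0,0],"fingers": 1}]}}

```text
clock: 3.7
tcp_pos: [0.5983, 0.0241, 0.1945]
eef_rot: [[0.008, 1.0, 0.008], [1.0, -0.008, -0.002], [-0.002, 0.008, -1.0]]
wrist_force: [0.8, 0.3, 0.2]
gripper_width: 0.0857
```

Run:
```python
from fit import *
np.set_printoptions(precision=4,suppress=True)
c=cap('wrist','w2'); P=cloud(c).reshape(-1,3); P=P[np.isfinite(P[:,0])]
print(ctrl.sense()['tcp_pos'])
print('panel',rect(P,.032,.042,(.46,.72),(.095,.26)))
print('handle',rect(P,.15,.165,(.5,.72),(-.06,.1)))
goto(.5964,.0257,.128,-.008)
```

```text
[0.5956 0.0242 0.1869]
panel (26465, np.float64(-0.005), array([0.5923, 0.1299]), array([0.1554, 0.0682]))
handle (5866, np.float64(-0.01), array([0.5966, 0.0264]), array([0.0137, 0.0965]))
shift [ 1.5  0.8 58.9] rot [-0.     0.    -0.001] from [0.5956 0.0242 0.1869]
```

View pics/w2.png

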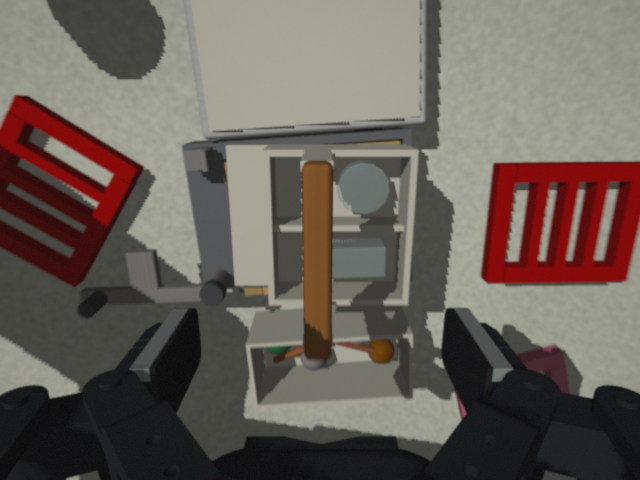

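>>> {"method": "jog_arm", "body": {"series": [{"translation": [1,1,30],"rot": [0,0,0],"fingers": 1},{"translation": [1,1,58],"rot": [0,0,0],"fingers": 1},{"translation": [1,1,58],"rot": [0,0,0],"fingers": 1},{"translation": [1,1,58],"rot": [0,0,0],"fingers": 0.5},{"translation": [1,1,58],"rot": [0,0,0],"fingers": 0},{"translation": [1,1,58],"rot": [0,0,0],"fingers": 0},{"translation": [1,1,58],"rot": [0,0,0],"fingers": 0},{"translation": [1,1,58],"rot": [0,0,0],"fingers": 0},{"translation": [1,1,58],"rot": [0,0,0],"fingers": 0},{"translation": [1,1,58],"rot": [0,0,0],"fingers": 0}]}}

```text
clock: 4.75
tcp_pos: [0.5972, 0.0248, 0.1319]
eef_rot: [[0.01, 1.0, -0.0], [1.0, -0.01, -0.0], [-0.0, -0.0, -1.0]]
wrist_force: [-4.2, -0.2, 5.0]
gripper_width: 0.013
```

>>> {"method": "jog_arm", "body": {"series": [{"translation": [0,0,-3],"rot": [0,0,0],"fingers": 0},{"translation": [0,0,-8],"rot": [0,0,0],"fingers": 0},{"translation": [0,0,-14],"rot": [0,0,0],"fingers": 0},{"translation": [0,0,-20],"rot": [0,0,0],"fingers": 0},{"translation": [0,0,-20],"rot": [0,0,0],"fingers": 0}]}}

```text
clock: 5.25
tcp_pos: [0.5979, 0.0248, 0.1524]
eef_rot: [[0.01, 1.0, 0.002], [1.0, -0.01, -0.0], [-0.0, 0.002, -1.0]]
wrist_force: [-0.3, 0.0, -5.0]
gripper_width: 0.0128
```

Run:
```python
from fit import *
np.set_printoptions(precision=4,suppress=True)
cap('side','s3');s=ctrl.sense();print(s['tcp_pos'],s['wrist_force'],s['moment'],s['gripper_width'])
i=cv2.imread('pics/s3.png')[150:330,200:440];cv2.imwrite('pics/s3c.png',cv2.resize(i,None,fx=3,fy=3))
```

```text
[0.5977 0.0248 0.1518] [-0.7323  1.1088 -4.8135] [-0.013   0.0423  0.0732] 0.012838488483760832
```

View pics/s3c.png

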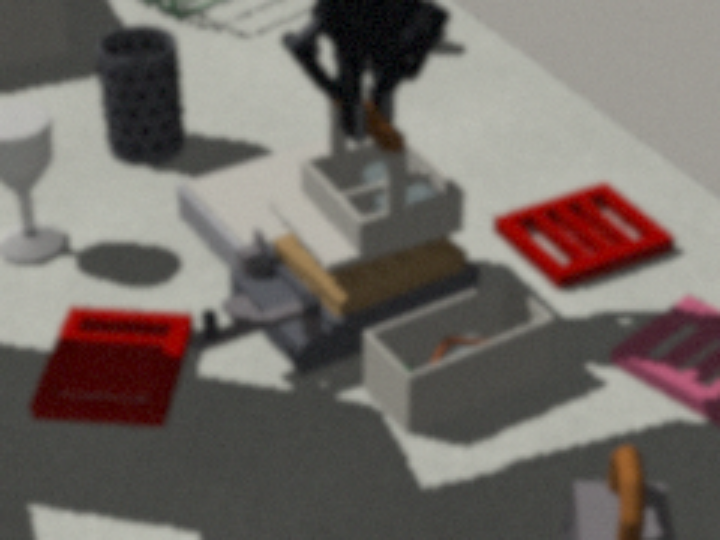

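>>> {"method": "jog_arm", "body": {"series": [{"translation": [0,0,-15],"rot": [0,0,0],"fingers": 0},{"translation": [-5,-3,-35],"rot": [0,0,0],"fingers": 0},{"translation": [-20,-12,-45],"rot": [0,0,0],"fingers": 0},{"translation": [-45,-27,-45],"rot": [0,0,0],"fingers": 0},{"translation": [-75,-46,-45],"rot": [0,0,0],"fingers": 0},{"translation": [-105,-65,-45],"rot": [0,0,0],"fingers": 0},{"translation": [-135,-84,-45],"rot": [0,0,0],"fingers": 0},{"translation": [-165,-103,-45],"rot": [0,0,0],"fingers": 0},{"translation": [-195,-122,-45],"rot": [0,0,0],"fingers": 0},{"translation": [-222,-139,-45],"rot": [0,0,0],"fingers": 0},{"translation": [-240,-150,-45],"rot": [0,0,0],"fingers": 0},{"translation": [-246,-154,-45],"rot": [0,0,0],"fingers": 0}]}}

```text
clock: 6.5
tcp_pos: [0.4393, -0.2218, 0.1967]
eef_rot: [[0.013, 1.0, 0.0], [1.0, -0.013, -0.001], [-0.001, 0.0, -1.0]]
wrist_force: [0.3, 0.0, -5.7]
gripper_width: 0.0128
```

>>> {"method": "jog_arm", "body": {"series": [{"translation": [0,0,8],"rot": [0,0,0],"fingers": 0},{"translation": [0,0,25],"rot": [0,0,0],"fingers": 0},{"translation": [0,0,45],"rot": [0,0,0],"fingers": 0},{"translation": [0,0,65],"rot": [0,0,0],"fingers": 0},{"translation": [0,0,85],"rot": [0,0,0],"fingers": 0},{"translation": [0,0,100],"rot": [0,0,0],"fingers": 0},{"translation": [0,0,107],"rot": [0,0,0],"fingers": 0},{"translation": [0,0,109],"rot": [0,0,0],"fingers": 0},{"translation": [0,0,111],"rot": [0,0,0],"fingers": 0}]}}

```text
clock: 7.4
tcp_pos: [0.4413, -0.2197, 0.0857]
eef_rot: [[0.01, 1.0, 0.001], [1.0, -0.01, -0.001], [-0.0, 0.001, -1.0]]
wrist_force: [1.3, 0.3, -4.9]
gripper_width: 0.013
```

Run:
```python
from fit import *
np.set_printoptions(precision=4,suppress=True)
cap('side','s4');s=ctrl.sense();print(s['tcp_pos'],s['wrist_force'],s['moment'],s['gripper_width'])
```

```text
[ 0.4413 -0.2198  0.0856] [ 0.5266  0.2928 -5.0237] [-0.0001  0.027   0.0044] 0.0132536979629644
```

View pics/s4.png

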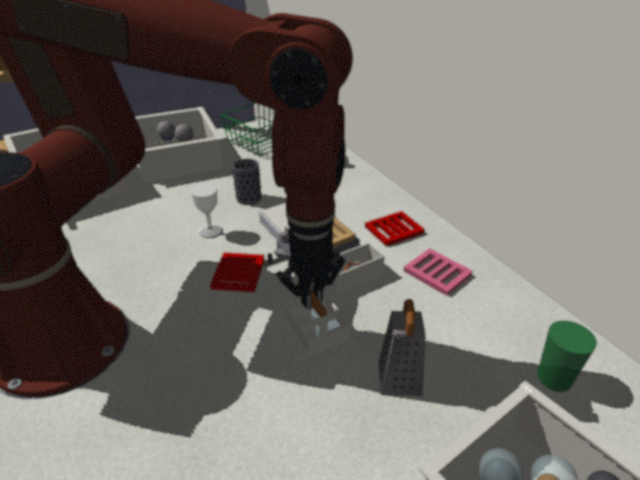

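>>> {"method": "jog_arm", "body": {"series": [{"translation": [0,0,3],"rot": [0,0,0],"fingers": 0},{"translation": [0,0,6],"rot": [0,0,0],"fingers": 0},{"translation": [0,0,7],"rot": [0,0,0],"fingers": 0},{"translation": [0,0,8],"rot": [0,0,0],"fingers": 0},{"translation": [0,0,8],"rot": [0,0,0],"fingers": 0}]}}

```text
clock: 7.95
tcp_pos: [0.4408, -0.2196, 0.0772]
eef_rot: [[0.01, 1.0, -0.0], [1.0, -0.01, 0.0], [0.0, -0.0, -1.0]]
wrist_force: [0.9, 0.4, -4.7]
gripper_width: 0.0128
```

>>> {"method": "jog_arm", "body": {"series": [{"translation": [0,0,1],"rot": [0,0,0],"fingers": 0},{"translation": [0,0,1],"rot": [0,0,0],"fingers": 0}]}}

```text
clock: 8.15
tcp_pos: [0.4408, -0.2197, 0.077]
eef_rot: [[0.01, 1.0, -0.0], [1.0, -0.01, -0.0], [-0.0, -0.0, -1.0]]
wrist_force: [-5.4, 2.5, 3.9]
gripper_width: 0.0127
```

>>> {"method": "jog_arm", "body": {"series": [{"translation": [0,0,1],"rot": [0,0,0],"fingers": 0},{"translation": [0,0,1],"rot": [0,0,0],"fingers": 0}]}}

```text
clock: 8.35
tcp_pos: [0.4407, -0.2197, 0.0769]
eef_rot: [[0.01, 1.0, -0.0], [1.0, -0.01, -0.001], [-0.001, -0.0, -1.0]]
wrist_force: [-9.4, 4.5, 13.4]
gripper_width: 0.0131
```

>>> {"method": "jog_arm", "body": {"series": [{"translation": [0,0,-1],"rot": [0,0,0],"fingers": 0.1},{"translation": [0,0,-1],"rot": [0,0,0],"fingers": 0.4},{"translation": [0,0,-1],"rot": [0,0,0],"fingers": 1},{"translation": [0,0,-1],"rot": [0,0,0],"fingers": 1},{"translation": [0,0,-1],"rot": [0,0,0],"fingers": 1},{"translation": [0,0,-1],"rot": [0,0,0],"fingers": 1},{"translation": [0,0,-1],"rot": [0,0,0],"fingers": 1}]}}

```text
clock: 9.05
tcp_pos: [0.4409, -0.2196, 0.0761]
eef_rot: [[0.01, 1.0, 0.0], [1.0, -0.01, 0.0], [0.0, 0.0, -1.0]]
wrist_force: [0.7, 0.1, 1.3]
gripper_width: 0.085
```

Run:
```python
from h import *
print(ctrl.sense()['gripper_width'])
goto(.57,-.06,.26,-.01)
```

```text
0.08500143734010085
shift [ 160.9  127.5 -183.8] rot [ 0. -0.  0.] from [ 0.4409 -0.2196  0.0761]
```

>>> {"method": "jog_arm", "body": {"series": [{"translation": [0,0,-30],"rot": [0,0,0],"fingers": 1},{"translation": [0,0,-75],"rot": [0,0,0],"fingers": 1},{"translation": [0,0,-120],"rot": [0,0,0],"fingers": 1},{"translation": [161,127,-184],"rot": [0,0,0],"fingers": 1},{"translation": [161,127,-184],"rot": [0,0,0],"fingers": 1},{"translation": [161,127,-184],"rot": [0,0,0],"fingers": 1},{"translation": [161,127,-184],"rot": [0,0,0],"fingers": 1},{"translation": [161,127,-184],"rot": [0,0,0],"fingers": 1},{"translation": [161,127,-184],"rot": [0,0,0],"fingers": 1},{"translation": [161,127,-184],"rot": [0,0,0],"fingers": 1}]}}

```text
clock: 10.05
tcp_pos: [0.5692, -0.06, 0.2597]
eef_rot: [[0.009, 1.0, -0.001], [1.0, -0.009, 0.0], [0.0, -0.001, -1.0]]
wrist_force: [-0.4, -0.2, 0.5]
gripper_width: 0.0854
```

Run:
```python
from fit import *
np.set_printoptions(precision=4,suppress=True)
c=cap('wrist','w5'); P=cloud(c).reshape(-1,3); P=P[np.isfinite(P[:,0])]
print(ctrl.sense()['tcp_pos'])
print('panel',rect(P,.034,.040,(.46,.72),(.095,.26)))
print('bin',rect(P,.048,.062,(.48,.72),(-.18,-.05)))
print('board',rect(P,.05,.06,(.53,.72),(-.05,.095)))
print('stud',rect(P,.07,.088,(.38,.5),(-.1,.05)))
print('slab',rect(P,.024,.036,(.48,.72),(-.07,.12)))
print('catch',rect(P,.06,.07,(.49,.54),(.04,.1)))
s=cams.capture('side');S=cloud(s).reshape(-1,3);S=S[np.isfinite(S[:,0])]
print('caddy handle',rect(S,.09,.11,(.35,.55),(-.32,-.14)),'walls',rect(S,.033,.042,(.35,.55),(-.32,-.14)))
cv2.imwrite('pics/s5.png',s['frame'])
```

```text
[ 0.5689 -0.0604  0.2596]
panel (48, np.float64(-0.005), array([0.5478, 0.0952]), array([0.0608, 0.0006]))
bin (2114, np.float64(0.06), array([ 0.6061, -0.1027]), array([0.1295, 0.0603]))
board (12382, np.float64(0.085), array([0.5973, 0.0189]), array([0.1182, 0.0986]))
stud (251, np.float64(0.185), array([ 0.4373, -0.0329]), array([0.0114, 0.0111]))
slab (7025, np.float64(0.015), array([0.5855, 0.0289]), array([0.17  , 0.1323]))
catch (116, np.float64(0.07), array([0.5226, 0.0654]), array([0.004 , 0.0137]))
caddy handle (377, np.float64(-0.005), array([ 0.4369, -0.2204]), array([0.0136, 0.0989])) walls (468, np.float64(-0.015), array([ 0.4513, -0.2202]), array([0.0917, 0.1009]))
```

View pics/w5.png

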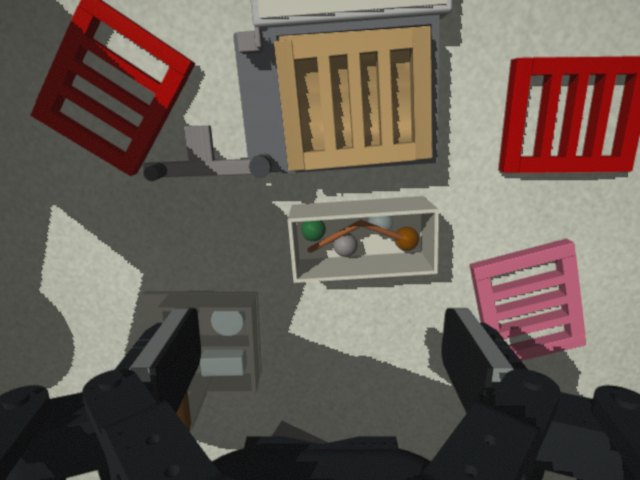

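View pics/s5.png

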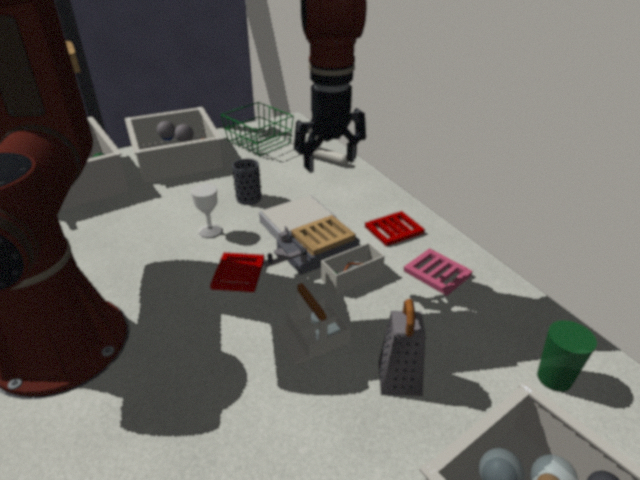

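Run:
```python
from h import *
np.set_printoptions(precision=4,suppress=True)
c=cams.capture('wrist'); P=cloud(c)
s=ctrl.sense();R=np.array(s['eef_rot']);T=(P-np.array(s['tcp_pos']))@R*1000
for rc in [(315,180),(315,190),(330,190),(350,190),(370,160),(315,460),(330,475),(350,490)]: print(rc,T[rc])
a=T[300:400,120:200].reshape(-1,3);a=a[np.isfinite(a[:,0])&(a[:,2]<10)&(a[:,2]>-60)];print(np.percentile(a,[1,50,99],axis=0))
goto(.603,-.0508,.13,.06);goto(.603,-.0508,.033,.06)
```

```text
(315, 180) [ 10.2512 -45.8771 -20.9871]
(315, 190) [  9.8056 -42.9345 -20.1492]
(330, 190) [  4.5245 -43.3061 -20.5321]
(350, 190) [ -0.5928 -42.6491 -24.2905]
(370, 160) [  8.0103 -42.9134 -47.2214]
(315, 460) [ 10.4626  44.6227 -21.3681]
(330, 475) [ 11.0301  45.6957 -31.7905]
(350, 490) [ 10.6343  46.2949 -41.8485]
[[-10.4243 -56.2631 -59.19  ]
 [  6.9002 -43.5238 -36.759 ]
 [ 12.0302 -42.603  -13.8249]]
shift [ 10.4  34.2 129.7] rot [-0.001 -0.    -0.071] from [ 0.5688 -0.0608  0.2597]
shift [ 10.4  34.3 226.7] rot [-0.001 -0.    -0.071] from [ 0.5688 -0.0608  0.2597]
```

>>> {"method": "jog_arm", "body": {"series": [{"translation": [10,34,50],"rot": [0,0,-0.07],"fingers": 1},{"translation": [10,34,100],"rot": [0,0,-0.07],"fingers": 1},{"translation": [10,34,140],"rot": [0,0,-0.07],"fingers": 1},{"translation": [10,34,160],"rot": [0,0,-0.07],"fingers": 1},{"translation": [10,34,160],"rot": [0,0,-0.07],"fingers": 1}]}}

```text
clock: 10.7
tcp_pos: [0.6004, -0.0503, 0.0959]
eef_rot: [[-0.059, 0.998, -0.007], [0.998, 0.059, 0.002], [0.002, -0.007, -1.0]]
wrist_force: [-0.2, 0.7, -0.1]
gripper_width: 0.0852
```

Run:
```python
from h import *
cap('wrist','w6'); goto(.603,-.0508,.032,.06)
```

```text
shift [-0.2  1.1 67. ] rot [-0.003 -0.001 -0.001] from [ 0.6021 -0.0507  0.099 ]
```

View pics/w6.png

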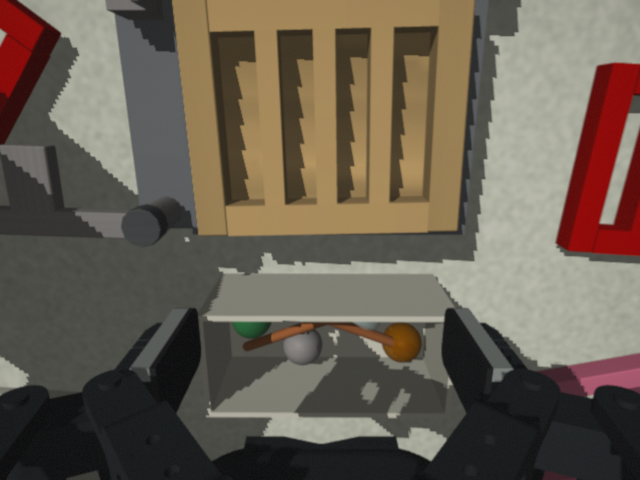

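>>> {"method": "jog_arm", "body": {"series": [{"translation": [0,1,35],"rot": [0,0,0],"fingers": 1},{"translation": [0,1,58],"rot": [0,0,0],"fingers": 1},{"translation": [0,1,66],"rot": [0,0,0],"fingers": 1},{"translation": [0,1,66],"rot": [0,0,0],"fingers": 1}]}}

```text
clock: 11.15
tcp_pos: [0.6048, -0.0506, 0.0351]
eef_rot: [[-0.059, 0.998, 0.001], [0.998, 0.059, -0.0], [-0.0, 0.001, -1.0]]
wrist_force: [-0.9, 0.4, 0.6]
gripper_width: 0.0856
```

Run:
```python
from h import *
cap('side','s7'); s=ctrl.sense();print(s['tcp_pos'],s['wrist_force']);
# finger target for board centre at panel centre
ex=np.array([.9982,.06]);ey=np.array([-.06,.9982]);st=np.array([.5986,.0221])
t=st+ey*(.125-.05-.0115)+ex*0.0
print(t); goto(t[0],t[1],s['tcp_pos'][2],.06)
i=cv2.imread('pics/s7.png')[150:330,200:440];cv2.imwrite('pics/s7c.png',cv2.resize(i,None,fx=3,fy=3))
```

```text
[ 0.60543477 -0.05067164  0.03607071] [-0.10372797 -0.26553758 -0.2143628 ]
[0.59479   0.0854857]
shift [ 1.365e+02 -2.500e+00 -1.000e-01] rot [ 0.002  0.001 -0.   ] from [ 0.6054 -0.0507  0.0361]
```

View pics/s7c.png

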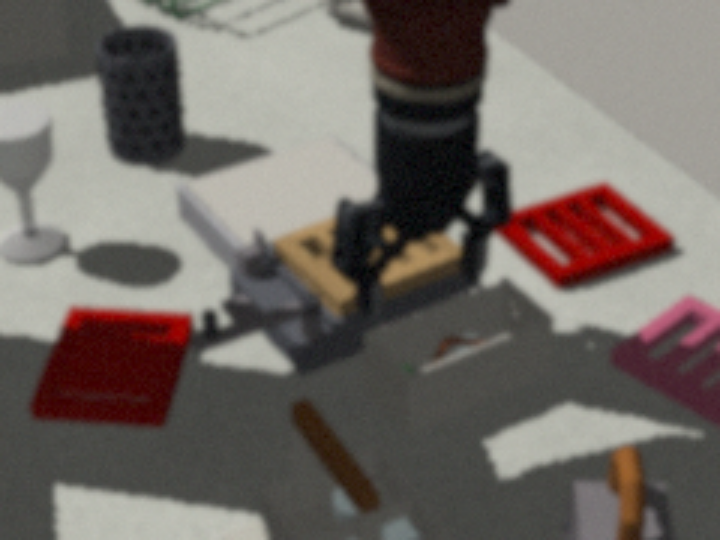

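>>> {"method": "jog_arm", "body": {"series": [{"translation": [0,-3,4],"rot": [0,0,0],"fingers": 1},{"translation": [5,-3,4],"rot": [0,0,0],"fingers": 1},{"translation": [10,-3,4],"rot": [0,0,0],"fingers": 1},{"translation": [15,-3,4],"rot": [0,0,0],"fingers": 1},{"translation": [20,-3,4],"rot": [0,0,0],"fingers": 1},{"translation": [25,-3,4],"rot": [0,0,0],"fingers": 1},{"translation": [30,-3,4],"rot": [0,0,0],"fingers": 1},{"translation": [35,-3,4],"rot": [0,0,0],"fingers": 1}]}}

```text
clock: 12.0
tcp_pos: [0.5995, -0.0149, 0.0302]
eef_rot: [[-0.06, 0.998, 0.0], [0.998, 0.06, 0.0], [0.0, 0.0, -1.0]]
wrist_force: [0.8, -1.8, 0.5]
gripper_width: 0.0854
```

Run:
```python
from fit import *
np.set_printoptions(precision=4,suppress=True)
c=cap('wrist','w8'); P=cloud(c).reshape(-1,3); P=P[np.isfinite(P[:,0])]
print(ctrl.sense()['tcp_pos'],ctrl.sense()['wrist_force'])
print('board',rect(P,.05,.06,(.53,.72),(-.05,.2)))
print('lower',rect(P,.036,.043,(.53,.67),(-.045,.0)))
```

```text
[ 0.5993 -0.0142  0.0301] [0.4429 1.6425 0.7963]
board (82174, np.float64(0.065), array([0.5969, 0.0364]), array([0.1177, 0.0974]))
lower (13443, np.float64(0.06), array([ 0.6027, -0.0241]), array([0.1314, 0.0236]))
```

View pics/w8.png

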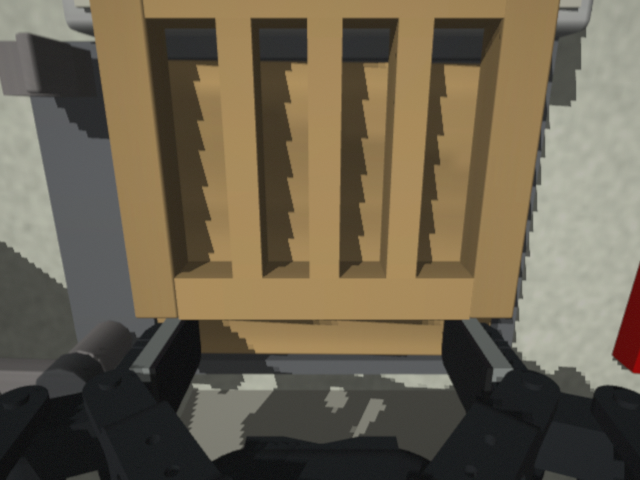

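>>> {"method": "jog_arm", "body": {"series": [{"translation": [6,0,-1],"rot": [0,0,0],"fingers": 1},{"translation": [14,0,-1],"rot": [0,0,0],"fingers": 1},{"translation": [22,0,-1],"rot": [0,0,0],"fingers": 1},{"translation": [30,0,-1],"rot": [0,0,0],"fingers": 1},{"translation": [38,0,-1],"rot": [0,0,0],"fingers": 1},{"translation": [46,0,-1],"rot": [0,0,0],"fingers": 1},{"translation": [54,0,-1],"rot": [0,0,0],"fingers": 1},{"translation": [62,0,-1],"rot": [0,0,0],"fingers": 1},{"translation": [70,0,-1],"rot": [0,0,0],"fingers": 1},{"translation": [77,0,-1],"rot": [0,0,0],"fingers": 1},{"translation": [81,0,-1],"rot": [0,0,0],"fingers": 1},{"translation": [84,0,-1],"rot": [0,0,0],"fingers": 1}]}}

```text
clock: 13.25
tcp_pos: [0.5944, 0.0689, 0.0312]
eef_rot: [[-0.06, 0.998, -0.0], [0.998, 0.06, 0.0], [0.0, -0.0, -1.0]]
wrist_force: [-0.6, -0.8, -0.6]
gripper_width: 0.0857
```

Run:
```python
from fit import *
np.set_printoptions(precision=4,suppress=True)
print(ctrl.sense()['tcp_pos'],ctrl.sense()['wrist_force'])
c=cap('scene','c9'); P=cloud(c).reshape(-1,3); P=P[np.isfinite(P[:,0])]
print('board',rect(P,.046,.058,(.53,.67),(.1,.25)))
print('panel',rect(P,.032,.041,(.46,.72),(.08,.26)))
i=c['frame'][170:340,200:480];cv2.imwrite('pics/c9.png',cv2.resize(i,None,fx=2.8,fy=2.8))
c=cap('wrist','w9')
```

```text
[0.5944 0.0689 0.0312] [-0.6124 -0.8038 -0.5829]
board (1133, np.float64(0.035), array([0.591, 0.142]), array([0.1187, 0.0828]))
panel (1447, np.float64(0.04), array([0.5907, 0.1492]), array([0.1589, 0.1314]))
```

View pics/c9.png

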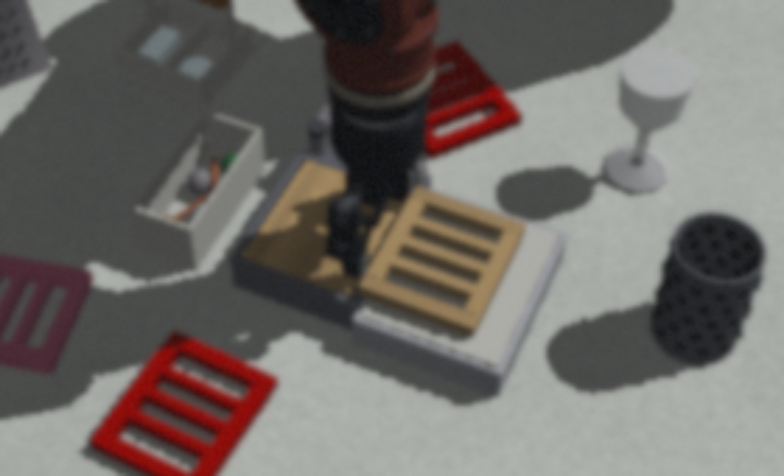

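View pics/w9.png

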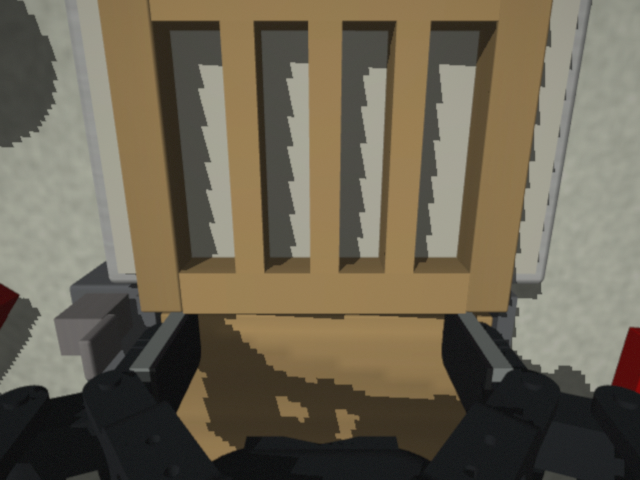

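>>> {"method": "jog_arm", "body": {"series": [{"translation": [5,0,0],"rot": [0,0,0],"fingers": 1},{"translation": [11,0,0],"rot": [0,0,0],"fingers": 1},{"translation": [15,0,0],"rot": [0,0,0],"fingers": 1},{"translation": [16,0,0],"rot": [0,0,0],"fingers": 1},{"translation": [17,0,0],"rot": [0,0,0],"fingers": 1},{"translation": [17,0,0],"rot": [0,0,0],"fingers": 1},{"translation": [5,0,0],"rot": [0,0,0],"fingers": 1},{"translation": [-10,0,-10],"rot": [0,0,0],"fingers": 1},{"translation": [-50,0,-40],"rot": [0,0,0],"fingers": 1},{"translation": [-80,0,-80],"rot": [0,0,0],"fingers": 1},{"translation": [-80,0,-125],"rot": [0,0,0],"fingers": 1},{"translation": [-80,0,-175],"rot": [0,0,0],"fingers": 1}]}}

```text
clock: 14.55
tcp_pos: [0.5985, -0.0139, 0.208]
eef_rot: [[-0.057, 0.998, -0.001], [0.998, 0.057, 0.0], [0.0, -0.001, -1.0]]
wrist_force: [2.2, 0.1, 0.8]
gripper_width: 0.0851
```

>>> {"method": "jog_arm", "body": {"series": [{"translation": [0,0,-20],"rot": [0,0,0],"fingers": 1},{"translation": [0,0,-20],"rot": [0,0,0],"fingers": 1},{"translation": [0,0,-20],"rot": [0,0,0],"fingers": 1}]}}

```text
clock: 14.85
tcp_pos: [0.5994, -0.0125, 0.2266]
eef_rot: [[-0.059, 0.998, 0.001], [0.998, 0.059, -0.0], [-0.0, 0.001, -1.0]]
wrist_force: [-0.5, 0.5, -1.1]
gripper_width: 0.0855
```

Run:
```python
from fit import *
np.set_printoptions(precision=4,suppress=True)
print(ctrl.sense()['tcp_pos'])
for n in ('wrist','scene','side'):
    c=cap(n,n[0]+'10'); P=cloud(c).reshape(-1,3); P=P[np.isfinite(P[:,0])]
    print(n)
    print('board',rect(P,.046,.056,(.51,.68),(.09,.25)))
    print('panel',rect(P,.032,.041,(.46,.72),(.085,.26)))
    print('lower',rect(P,.0375,.043,(.525,.67),(-.04,.075)))
    print('bin',rect(P,.048,.062,(.48,.72),(-.18,-.05)))
```

```text
[ 0.5994 -0.0125  0.2266]
wrist
board (6645, np.float64(0.065), array([0.5923, 0.1138]), array([0.118, 0.035]))
panel (9217, np.float64(0.025), array([0.5935, 0.1103]), array([0.1565, 0.0507]))
lower (22316, np.float64(0.025), array([0.5986, 0.0197]), array([0.1331, 0.1083]))
bin (2631, np.float64(0.065), array([ 0.6061, -0.1026]), array([0.1294, 0.0603]))
scene
board (1341, np.float64(0.05), array([0.5895, 0.1501]), array([0.1197, 0.099 ]))
panel (1286, np.float64(0.045), array([0.5909, 0.1497]), array([0.1596, 0.1307]))
lower (1595, np.float64(0.025), array([0.5977, 0.021 ]), array([0.1352, 0.1055]))
bin (357, np.float64(0.05), array([ 0.6047, -0.099 ]), array([0.1313, 0.0621]))
side
board (822, np.float64(0.055), array([0.5866, 0.1451]), array([0.1189, 0.1014]))
panel (663, np.float64(0.025), array([0.5875, 0.1443]), array([0.159 , 0.1169]))
lower (1320, np.float64(0.025), array([0.5954, 0.018 ]), array([0.1326, 0.1098]))
bin (417, np.float64(0.055), array([ 0.603 , -0.1034]), array([0.1313, 0.0622]))
```

View pics/w10.png

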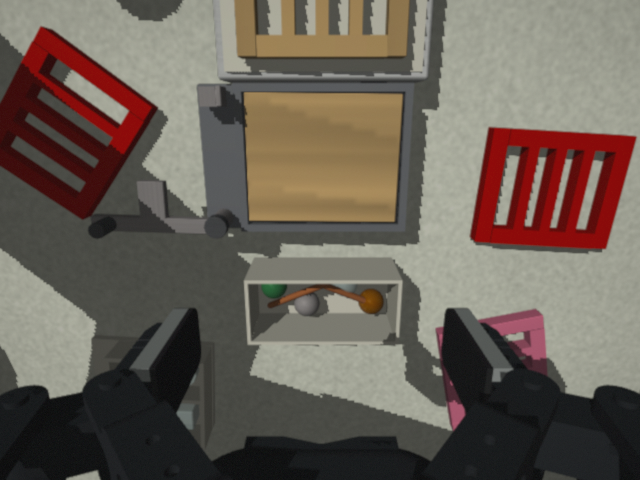

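Run:
```python
from fit import *
np.set_printoptions(precision=4,suppress=True)
c=cap('wrist'); P=cloud(c);f=c['frame'].astype(int)
wood=(f[...,2]-f[...,0]>40)&(P[...,2]>.035)&(P[...,2]<.046)
wood&=(P[...,1]<.085)
n,l,st,ce=cv2.connectedComponentsWithStats(wood.astype(np.uint8)); k=1+np.argmax(st[1:,4]); Q=P[l==k][:,:2]
r=cv2.minAreaRect((Q*1000).astype(np.float32)); print('lower',r)
# whole slab/rim: dark grey z .025-.045
rim=(P[...,2]>.027)&(P[...,2]<.046)&(P[...,1]<.0875)&(P[...,1]>-.06)&(P[...,0]>.49)&(P[...,0]<.69)
n,l,st,ce=cv2.connectedComponentsWithStats(rim.astype(np.uint8)); k=1+np.argmax(st[1:,4]); Q=P[l==k][:,:2]
print('slab',cv2.minAreaRect((Q*1000).astype(np.float32)))
# caddy now
s=cams.capture('side');S=cloud(s).reshape(-1,3);S=S[np.isfinite(S[:,0])]
print('caddy handle',rect(S,.09,.11,(.35,.55),(-.32,-.14)))
goto(.4405,-.2196,.16,-.01)
```

```text
lower ((598.3357543945312, 22.485361099243164), (120.18437194824219, 99.9525375366211), 2.705536365509033)
slab ((583.923828125, 20.93356704711914), (166.21505737304688, 115.58623504638672), 3.459115982055664)
caddy handle (383, np.float64(-0.01), array([ 0.4373, -0.2214]), array([0.0142, 0.0975]))
shift [-198.4 -170.1   65. ] rot [-0.002 -0.001  0.07 ] from [ 0.5986 -0.0114  0.2248]
```

>>> {"method": "jog_arm", "body": {"series": [{"translation": [-40,-35,0],"rot": [0,0,0.02],"fingers": 1},{"translation": [-198,-170,45],"rot": [0,0,0.07],"fingers": 1},{"translation": [-198,-170,45],"rot": [0,0,0.07],"fingers": 1},{"translation": [-198,-170,45],"rot": [0,0,0.07],"fingers": 1},{"translation": [-198,-170,45],"rot": [0,0,0.07],"fingers": 1},{"translation": [-198,-170,45],"rot": [0,0,0.07],"fingers": 1},{"translation": [-198,-170,45],"rot": [0,0,0.07],"fingers": 1},{"translation": [-198,-170,45],"rot": [0,0,0.07],"fingers": 1},{"translation": [-198,-170,45],"rot": [0,0,0.07],"fingers": 1}]}}

```text
clock: 16.0
tcp_pos: [0.442, -0.2184, 0.1813]
eef_rot: [[0.009, 1.0, 0.0], [1.0, -0.009, 0.0], [0.0, 0.0, -1.0]]
wrist_force: [0.4, 0.1, -0.2]
gripper_width: 0.0857
```

Run:
```python
from fit import *
np.set_printoptions(precision=4,suppress=True)
c=cap('wrist','w11'); P=cloud(c).reshape(-1,3); P=P[np.isfinite(P[:,0])]
print('handle',rect(P,.09,.11,(.35,.55),(-.32,-.14)),'walls',rect(P,.034,.042,(.35,.55),(-.28,-.14)))
goto(.4408,-.2197,.077,-.01)
```

```text
handle (4085, np.float64(-0.01), array([ 0.4403, -0.218 ]), array([0.0136, 0.0969])) walls (2939, np.float64(-0.01), array([ 0.4537, -0.2192]), array([0.0907, 0.0996]))
shift [ -1.4  -1.3 104.3] rot [ 0.    -0.     0.002] from [ 0.4421 -0.2184  0.1813]
```

View pics/w11.png

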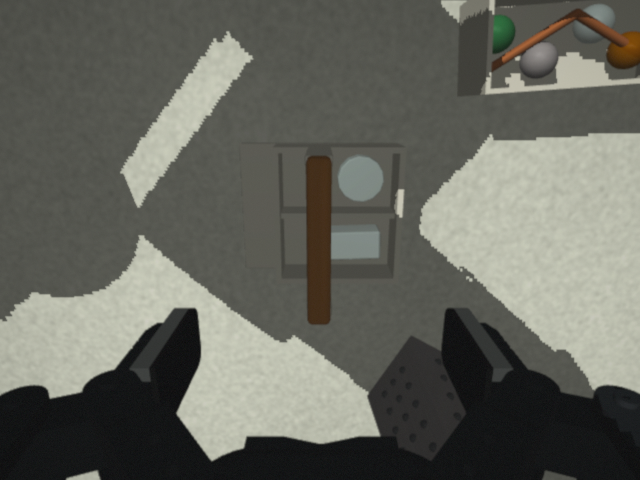

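>>> {"method": "jog_arm", "body": {"series": [{"translation": [-1,-1,40],"rot": [0,0,0],"fingers": 1},{"translation": [-1,-1,80],"rot": [0,0,0],"fingers": 1},{"translation": [-1,-1,102],"rot": [0,0,0],"fingers": 1},{"translation": [-1,-1,103],"rot": [0,0,0],"fingers": 1},{"translation": [-1,-1,103],"rot": [0,0,0],"fingers": 0.5},{"translation": [-1,-1,103],"rot": [0,0,0],"fingers": 0},{"translation": [-1,-1,103],"rot": [0,0,0],"fingers": 0},{"translation": [-1,-1,103],"rot": [0,0,0],"fingers": 0},{"translation": [-1,-1,103],"rot": [0,0,0],"fingers": 0},{"translation": [-1,-1,103],"rot": [0,0,0],"fingers": 0},{"translation": [-1,-1,103],"rot": [0,0,0],"fingers": 0}]}}

```text
clock: 17.15
tcp_pos: [0.4407, -0.2206, 0.079]
eef_rot: [[0.01, 1.0, 0.001], [1.0, -0.01, -0.001], [-0.001, 0.001, -1.0]]
wrist_force: [-1.2, 0.9, 6.3]
gripper_width: 0.013
```

Run:
```python
from h import *
s=ctrl.sense();print(s['tcp_pos'],s['gripper_width'],s['wrist_force'])
goto(.5988,.0211,.2,.06)
```

```text
[ 0.44073428 -0.22061774  0.07901562] 0.013005941342047848 [-1.20495633  0.94273333  6.32587191]
shift [ 243.2  155.7 -121. ] rot [ 0.001  0.001 -0.07 ] from [ 0.4407 -0.2206  0.079 ]
```

>>> {"method": "jog_arm", "body": {"series": [{"translation": [0,0,-4],"rot": [0,0,0],"fingers": 0},{"translation": [0,0,-15],"rot": [0,0,0],"fingers": 0},{"translation": [0,0,-35],"rot": [0,0,0],"fingers": 0},{"translation": [0,0,-60],"rot": [0,0,0],"fingers": 0},{"translation": [0,0,-85],"rot": [0,0,0],"fingers": 0},{"translation": [5,3,-105],"rot": [0,0,-0.005],"fingers": 0},{"translation": [20,13,-118],"rot": [0,0,-0.01],"fingers": 0},{"translation": [42,27,-121],"rot": [0,0,-0.015],"fingers": 0},{"translation": [70,45,-121],"rot": [0,0,-0.02],"fingers": 0},{"translation": [98,63,-121],"rot": [0,0,-0.03],"fingers": 0},{"translation": [126,81,-121],"rot": [0,0,-0.04],"fingers": 0},{"translation": [154,99,-121],"rot": [0,0,-0.045],"fingers": 0}]}}

```text
clock: 18.35
tcp_pos: [0.5413, -0.0659, 0.1994]
eef_rot: [[-0.035, 0.999, -0.0], [0.999, 0.035, 0.0], [0.0, -0.0, -1.0]]
wrist_force: [0.4, -0.1, -3.7]
gripper_width: 0.0128
```

Run:
```python
from h import *
goto(.5988,.0203,.2,.06)
```

```text
shift [84.1 60.5 -0.6] rot [-0.    -0.    -0.025] from [ 0.5413 -0.0659  0.1994]
```

>>> {"method": "jog_arm", "body": {"series": [{"translation": [20,14,0],"rot": [0,0,-0.005],"fingers": 0},{"translation": [42,30,0],"rot": [0,0,-0.01],"fingers": 0},{"translation": [62,45,0],"rot": [0,0,-0.018],"fingers": 0},{"translation": [77,55,0],"rot": [0,0,-0.025],"fingers": 0},{"translation": [84,60,0],"rot": [0,0,-0.025],"fingers": 0},{"translation": [84,60,0],"rot": [0,0,-0.025],"fingers": 0},{"translation": [84,60,0],"rot": [0,0,-0.025],"fingers": 0}]}}

```text
clock: 19.05
tcp_pos: [0.5976, 0.0183, 0.1991]
eef_rot: [[-0.06, 0.998, -0.001], [0.998, 0.06, -0.0], [-0.0, -0.001, -1.0]]
wrist_force: [-0.1, -0.5, -5.6]
gripper_width: 0.0133
```

Run:
```python
from fit import *
np.set_printoptions(precision=4,suppress=True)
for n in ('wrist','side','scene'):
    c=cap(n,n[0]+'12'); P=cloud(c).reshape(-1,3); P=P[np.isfinite(P[:,0])]
    print(n,'walls',rect(P,.152,.163,(.5,.7),(-.06,.11)))
goto(.5988,.0203,.122,.06)
s=ctrl.sense();print(s['wrist_force'],s['moment'])
```

```text
wrist walls (5837, np.float64(0.055), array([0.6103, 0.0213]), array([0.0908, 0.0981]))
side walls (342, np.float64(0.06), array([0.6071, 0.0193]), array([0.0919, 0.1011]))
scene walls (503, np.float64(0.05), array([0.6094, 0.0239]), array([0.0925, 0.1001]))
shift [ 2.2  1.3 77.3] rot [-0.     0.    -0.001] from [0.5977 0.018  0.1993]
[ 1.0689 -0.8691 -5.4095] [-0.0524  0.0951 -0.0249]
```

View pics/w12.png

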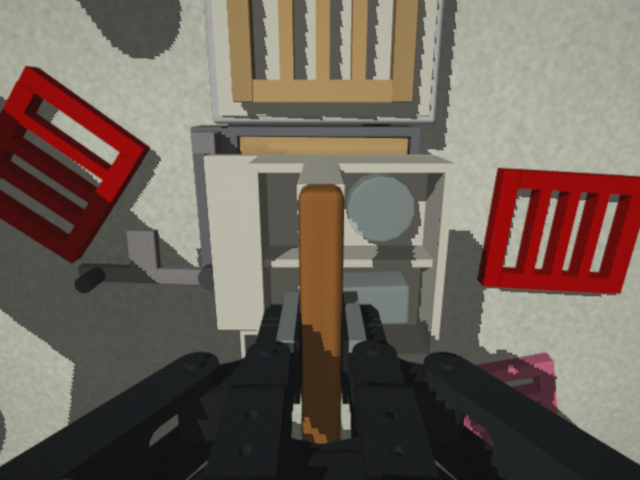

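View pics/s12.png

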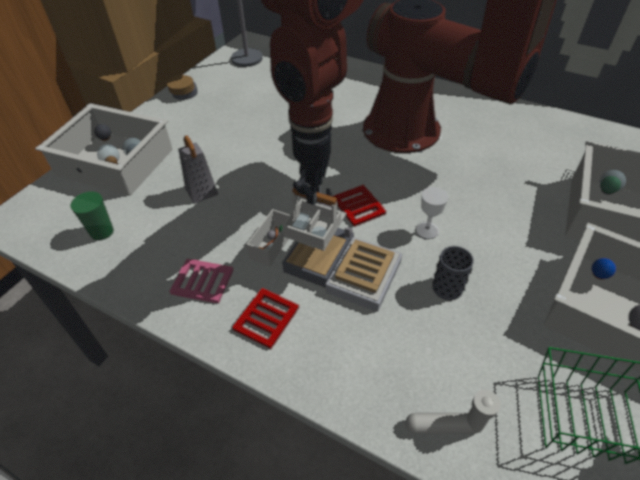

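>>> {"method": "jog_arm", "body": {"series": [{"translation": [1,2,5],"rot": [0,0,0],"fingers": 0},{"translation": [1,2,20],"rot": [0,0,0],"fingers": 0},{"translation": [1,2,37],"rot": [0,0,0],"fingers": 0},{"translation": [1,2,54],"rot": [0,0,0],"fingers": 0},{"translation": [1,2,66],"rot": [0,0,0],"fingers": 0},{"translation": [1,2,72],"rot": [0,0,0],"fingers": 0},{"translation": [1,2,74],"rot": [0,0,0],"fingers": 0},{"translation": [1,2,76],"rot": [0,0,0],"fingers": 0},{"translation": [1,2,76],"rot": [0,0,0],"fingers": 0}]}}

```text
clock: 20.1
tcp_pos: [0.6002, 0.0199, 0.1237]
eef_rot: [[-0.06, 0.998, 0.001], [0.998, 0.06, -0.0], [-0.0, 0.001, -1.0]]
wrist_force: [0.1, 0.2, -5.2]
gripper_width: 0.013
```

Run:
```python
from fit import *
np.set_printoptions(precision=4,suppress=True)
for n in ('wrist',):
    c=cap(n,n[0]+'13'); P=cloud(c).reshape(-1,3); P=P[np.isfinite(P[:,0])]
    print(n,'walls',rect(P,.074,.088,(.5,.7),(-.06,.09)))
s=ctrl.sense();print(s['tcp_pos'],s['wrist_force'])
```

```text
wrist walls (7311, np.float64(0.055), array([0.613, 0.023]), array([0.0907, 0.098 ]))
[0.6003 0.0199 0.1238] [-0.027  -0.2698 -5.5207]
```

>>> {"method": "jog_arm", "body": {"series": [{"translation": [0,0,1],"rot": [0,0,0],"fingers": 0},{"translation": [0,0,2],"rot": [0,0,0],"fingers": 0},{"translation": [0,0,3],"rot": [0,0,0],"fingers": 0},{"translation": [0,0,4],"rot": [0,0,0],"fingers": 0},{"translation": [0,0,4],"rot": [0,0,0],"fingers": 0}]}}

```text
clock: 20.65
tcp_pos: [0.5999, 0.02, 0.1192]
eef_rot: [[-0.06, 0.998, 0.0], [0.998, 0.06, 0.0], [0.0, 0.0, -1.0]]
wrist_force: [-0.4, -0.6, -5.2]
gripper_width: 0.0127
```

>>> {"method": "jog_arm", "body": {"series": [{"translation": [0,0,1],"rot": [0,0,0],"fingers": 0},{"translation": [0,0,1],"rot": [0,0,0],"fingers": 0}]}}

```text
clock: 20.85
tcp_pos: [0.5999, 0.02, 0.1191]
eef_rot: [[-0.06, 0.998, 0.0], [0.998, 0.06, -0.0], [-0.0, 0.0, -1.0]]
wrist_force: [-4.3, 0.3, 4.4]
gripper_width: 0.0129
```

>>> {"method": "jog_arm", "body": {"series": [{"translation": [0,0,1],"rot": [0,0,0],"fingers": 0},{"translation": [0,0,1],"rot": [0,0,0],"fingers": 0}]}}

```text
clock: 21.05
tcp_pos: [0.5999, 0.02, 0.119]
eef_rot: [[-0.06, 0.998, 0.001], [0.998, 0.06, -0.0], [-0.0, 0.001, -1.0]]
wrist_force: [-9.6, 1.2, 11.8]
gripper_width: 0.0131
```

>>> {"method": "jog_arm", "body": {"series": [{"translation": [0,0,-2],"rot": [0,0,0],"fingers": 0.1},{"translation": [0,0,-2],"rot": [0,0,0],"fingers": 0.4},{"translation": [0,0,-2],"rot": [0,0,0],"fingers": 1},{"translation": [0,0,-2],"rot": [0,0,0],"fingers": 1},{"translation": [0,0,-2],"rot": [0,0,0],"fingers": 1},{"translation": [0,0,-2],"rot": [0,0,0],"fingers": 1},{"translation": [0,0,-2],"rot": [0,0,0],"fingers": 1},{"translation": [0,0,-30],"rot": [0,0,0],"fingers": 1},{"translation": [0,0,-70],"rot": [0,0,0],"fingers": 1},{"translation": [-20,-60,-115],"rot": [0,0,0],"fingers": 1},{"translation": [-40,-80,-150],"rot": [0,0,0],"fingers": 1},{"translation": [-40,-80,-150],"rot": [0,0,0],"fingers": 1}]}}

```text
clock: 22.25
tcp_pos: [0.5217, -0.0259, 0.2708]
eef_rot: [[-0.059, 0.998, 0.004], [0.998, 0.059, -0.001], [-0.002, 0.004, -1.0]]
wrist_force: [0.0, 0.3, -0.1]
gripper_width: 0.0857
```

Run:
```python
from fit import *
np.set_printoptions(precision=4,suppress=True)
for n in ('wrist','side','scene'):
    c=cap(n,n[0]+'14'); P=cloud(c).reshape(-1,3); P=P[np.isfinite(P[:,0])]
    print(n,'walls',rect(P,.073,.084,(.53,.7),(-.06,.09)),'handle',rect(P,.134,.15,(.53,.7),(-.06,.09)))
    print('board',rect(P,.046,.056,(.51,.68),(.09,.25)))
    print('stud',rect(P,.072,.09,(.38,.5),(-.1,.05)),'bar',rect(P,.053,.066,(.39,.5),(-.1,.05)))
s=ctrl.sense();print(s['tcp_pos'],s['wrist_force'])
```

```text
wrist walls (2444, np.float64(0.06), array([0.6127, 0.0223]), array([0.091 , 0.0994])) handle (3529, np.float64(0.06), array([0.5989, 0.0216]), array([0.0136, 0.0969]))
board (5367, np.float64(0.065), array([0.592 , 0.1141]), array([0.118 , 0.0357]))
stud (191, np.float64(-0.125), array([ 0.4371, -0.0327]), array([0.0112, 0.0109])) bar (1938, np.float64(0.035), array([ 0.4609, -0.0184]), array([0.0743, 0.0394]))
side walls (271, np.float64(0.075), array([0.6092, 0.0214]), array([0.0919, 0.1032])) handle (197, np.float64(0.065), array([0.5957, 0.0188]), array([0.0147, 0.0979]))
board (647, np.float64(0.095), array([0.5851, 0.1458]), array([0.1168, 0.1004]))
stud (28, np.float64(-0.25), array([ 0.4339, -0.0335]), array([0.0096, 0.0136])) bar (275, np.float64(0.015), array([ 0.4597, -0.0197]), array([0.0786, 0.0412]))
scene walls (417, np.float64(0.06), array([0.6118, 0.026 ]), array([0.0927, 0.1   ])) handle (300, np.float64(0.055), array([0.5985, 0.0259]), array([0.0162, 0.0969]))
board (1327, np.float64(0.055), array([0.5897, 0.1503]), array([0.1198, 0.0988]))
stud (29, np.float64(0.25), array([ 0.4366, -0.0289]), array([0.0135, 0.0112])) bar (185, np.float64(0.0), array([ 0.4616, -0.0141]), array([0.0751, 0.0395]))
[ 0.523  -0.0253  0.2679] [ 0.6828  0.2279 -1.1814]
```

View pics/w14.png

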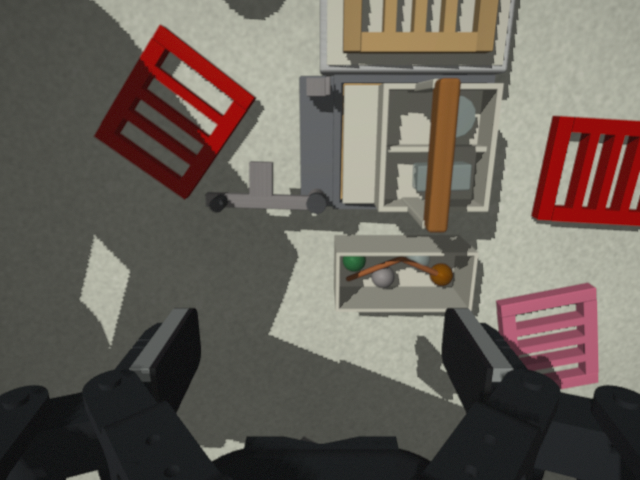

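Run:
```python
from h import *
goto(.4371,-.0328,.12,.06)
```

```text
shift [ -2.4 -86.6 147.7] rot [ 0.002  0.001 -0.001] from [ 0.523  -0.0253  0.2679]
```

>>> {"method": "jog_arm", "body": {"series": [{"translation": [-2,-40,20],"rot": [0,0,0],"fingers": 0.5},{"translation": [-2,-80,50],"rot": [0,0,0],"fingers": 0.5},{"translation": [-2,-86,95],"rot": [0,0,0],"fingers": 0.5},{"translation": [-2,-86,135],"rot": [0,0,0],"fingers": 0.5},{"translation": [-2,-86,148],"rot": [0,0,0],"fingers": 0.5},{"translation": [-2,-86,148],"rot": [0,0,0],"fingers": 0.5},{"translation": [-2,-86,148],"rot": [0,0,0],"fingers": 0.5}]}}

```text
clock: 23.1
tcp_pos: [0.4374, -0.0319, 0.1202]
eef_rot: [[-0.06, 0.998, 0.001], [0.998, 0.06, -0.0], [-0.0, 0.001, -1.0]]
wrist_force: [0.7, 0.4, -1.4]
gripper_width: 0.0425
```

Run:
```python
from h import *
cap('wrist','w15'); cap('side','s15')
i=cv2.imread('pics/s15.png')[150:330,180:420];cv2.imwrite('pics/s15c.png',cv2.resize(i,None,fx=3,fy=3))
goto(.4371,-.0328,.066,.06); print(ctrl.sense()['gripper_width'])
```

```text
shift [-0.4 -1.1 55.1] rot [0.002 0.001 0.   ] from [ 0.438  -0.0323  0.1211]
0.04287298378278871
```

View pics/w15.png

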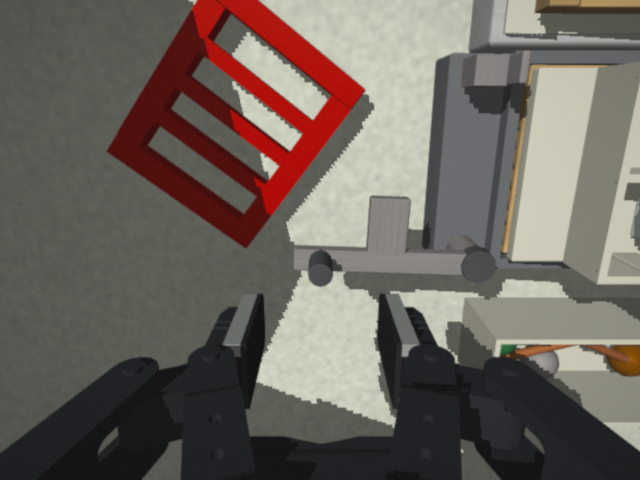

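View pics/s15c.png

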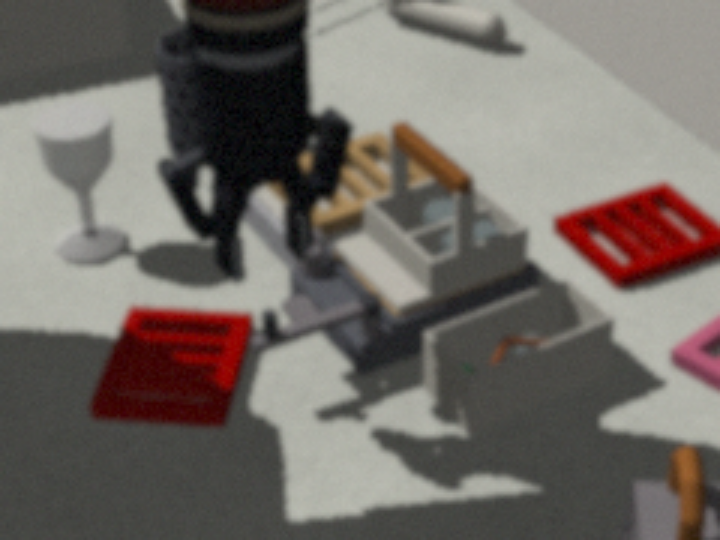

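>>> {"method": "jog_arm", "body": {"series": [{"translation": [0,-1,30],"rot": [0,0,0],"fingers": 0.5},{"translation": [0,-1,54],"rot": [0,0,0],"fingers": 0.5},{"translation": [0,-1,54],"rot": [0,0,0],"fingers": 0.5},{"translation": [0,-1,54],"rot": [0,0,0],"fingers": 0},{"translation": [0,-1,54],"rot": [0,0,0],"fingers": 0},{"translation": [0,-1,54],"rot": [0,0,0],"fingers": 0},{"translation": [0,-1,54],"rot": [0,0,0],"fingers": 0},{"translation": [0,-1,54],"rot": [0,0,0],"fingers": 0}]}}

```text
clock: 24.0
tcp_pos: [0.4371, -0.0324, 0.0672]
eef_rot: [[-0.06, 0.998, 0.003], [0.998, 0.06, -0.001], [-0.001, 0.003, -1.0]]
wrist_force: [0.9, 0.5, 7.1]
gripper_width: 0.0093
```

Run:
```python
from h import *
np.set_printoptions(precision=1,suppress=True)
s=ctrl.sense();print(s['tcp_pos'],s['wrist_force'],s['gripper_width'])
piv=np.array([.5190,-.0311]);p=np.array(s['tcp_pos'])[:2];R=np.array(s['eef_rot'])
phi0=np.arctan2(*(p-piv)[::-1])%(2*np.pi);print(phi0,np.linalg.norm(p-piv))
for phi in np.linspace(phi0,1.6308,21):
    t=piv+.082*np.array([np.cos(phi),np.sin(phi)]); d=np.append(t-p,0)*1000
    print((R.T@d)[:2])
```

```text
[ 0.4 -0.   0.1] [0.9 0.5 7.1] 0.009281857744289097
3.157890079855058 0.08190498622811748
[ 0.  -0.1]
[6.2 0.4]
[12.4  1.4]
[18.5  2.9]
[24.5  4.8]
[30.3  7.1]
[35.9  9.9]
[41.2 13.2]
[46.3 16.8]
[51.2 20.8]
[55.7 25.1]
[59.8 29.8]
[63.6 34.8]
[67.  40.1]
[70.  45.6]
[72.5 51.3]
[74.6 57.2]
[76.3 63.2]
[77.5 69.4]
[78.2 75.6]
[78.4 81.8]
```

>>> {"method": "jog_arm", "body": {"series": [{"translation": [0,0,-1],"rot": [0,0,0],"fingers": 0},{"translation": [0,0,-1],"rot": [0,0,0],"fingers": 0}]}}

```text
clock: 24.2
tcp_pos: [0.4371, -0.0324, 0.0673]
eef_rot: [[-0.06, 0.998, 0.003], [0.998, 0.06, -0.001], [-0.001, 0.003, -1.0]]
wrist_force: [4.5, -0.8, 3.9]
gripper_width: 0.0088
```

Run:
```python
from h import *
cap('wrist','w16');s=ctrl.sense();print(s['tcp_pos'],s['wrist_force'],s['gripper_width'])
```

```text
[ 0.43702853 -0.03241281  0.06730078] [ 4.80143727 -0.22885895  3.58574656] 0.009052775567143232
```

View pics/w16.png

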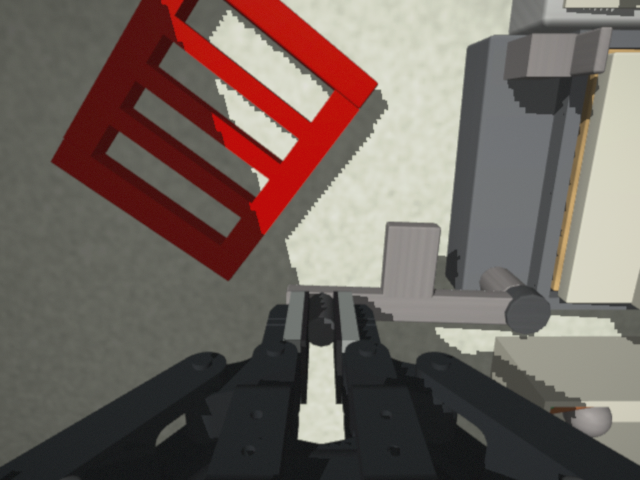

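>>> {"method": "jog_arm", "body": {"series": [{"translation": [3,0,0],"rot": [0,0,0],"fingers": 0},{"translation": [6,0,0],"rot": [0,0,0],"fingers": 0},{"translation": [12,1,0],"rot": [0,0,0],"fingers": 0},{"translation": [18,3,0],"rot": [0,0,0],"fingers": 0},{"translation": [24,5,0],"rot": [0,0,0],"fingers": 0},{"translation": [30,7,0],"rot": [0,0,0],"fingers": 0},{"translation": [36,10,0],"rot": [0,0,0],"fingers": 0}]}}

```text
clock: 24.95
tcp_pos: [0.4436, 0.0042, 0.0671]
eef_rot: [[-0.059, 0.998, -0.0], [0.998, 0.059, -0.001], [-0.001, -0.0, -1.0]]
wrist_force: [-1.8, -4.9, 8.8]
gripper_width: 0.0087
```

Run:
```python
from fit import *
np.set_printoptions(precision=4,suppress=True)
cap('wrist','w17');s=ctrl.sense();print(s['tcp_pos'],s['wrist_force'],s['gripper_width'])
```

```text
[0.4439 0.0047 0.0672] [ 1.0899 -7.1066  7.8439] 0.008953572134875807
```

View pics/w17.png

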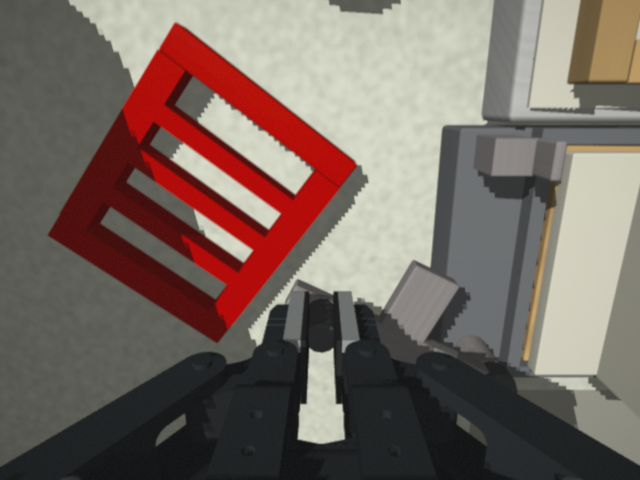

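>>> {"method": "jog_arm", "body": {"series": [{"translation": [5,3,0],"rot": [0,0,0],"fingers": 0},{"translation": [10,7,0],"rot": [0,0,0],"fingers": 0},{"translation": [15,11,0],"rot": [0,0,0],"fingers": 0},{"translation": [20,15,0],"rot": [0,0,0],"fingers": 0},{"translation": [24,20,0],"rot": [0,0,0],"fingers": 0},{"translation": [28,25,0],"rot": [0,0,0],"fingers": 0},{"translation": [31,30,0],"rot": [0,0,0],"fingers": 0},{"translation": [34,36,0],"rot": [0,0,0],"fingers": 0},{"translation": [36,41,0],"rot": [0,0,0],"fingers": 0},{"translation": [39,47,0],"rot": [0,0,0],"fingers": 0},{"translation": [40,53,0],"rot": [0,0,0],"fingers": 0}]}}

```text
clock: 26.1
tcp_pos: [0.4909, 0.0532, 0.0667]
eef_rot: [[-0.063, 0.998, -0.006], [0.998, 0.063, 0.011], [0.011, -0.005, -1.0]]
wrist_force: [-16.2, 42.0, 25.3]
gripper_width: 0.009
```

Run:
```python
from fit import *
np.set_printoptions(precision=4,suppress=True)
cap('wrist','w18');s=ctrl.sense();print(s['tcp_pos'],s['wrist_force'],s['gripper_width'])
goto(.5190-.082*.06,-.0311+.082*.9982,.067,.06)
```

```text
[0.4917 0.0537 0.0664] [-9.7301 36.3457  4.324 ] 0.009011222862796082
shift [-4.4 22.2 -0.8] rot [-0.004 -0.013  0.004] from [0.4917 0.0537 0.0664]
```

View pics/w18.png

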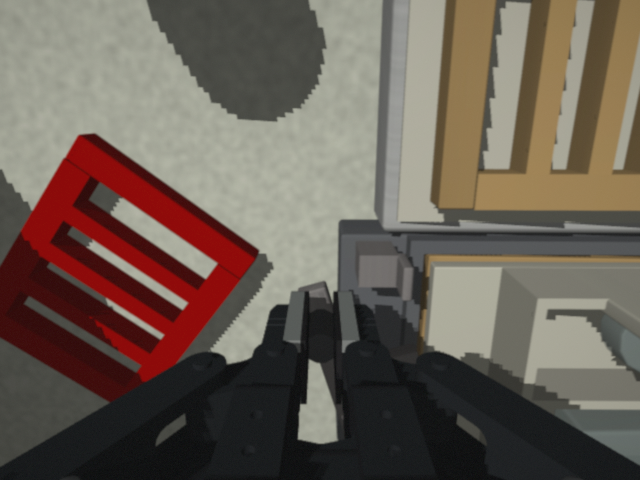

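>>> {"method": "jog_arm", "body": {"series": [{"translation": [0,0,0],"rot": [0,0,0],"fingers": 0.15},{"translation": [0,0,0],"rot": [0,0,0],"fingers": 0.3},{"translation": [0,0,0],"rot": [0,0,0],"fingers": 0.3}]}}

```text
clock: 26.45
tcp_pos: [0.4938, 0.0475, 0.066]
eef_rot: [[-0.06, 0.998, -0.001], [0.998, 0.06, -0.0], [-0.0, -0.001, -1.0]]
wrist_force: [-0.2, -0.8, -0.2]
gripper_width: 0.0258
```

Run:
```python
from fit import *
np.set_printoptions(precision=4,suppress=True)
cap('wrist','w19');s=ctrl.sense();print(s['tcp_pos'],s['wrist_force'],s['gripper_width'])
```

```text
[0.4939 0.0474 0.066 ] [ 0.1687 -0.2859  0.2711] 0.025605716878272265
```

View pics/w19.png

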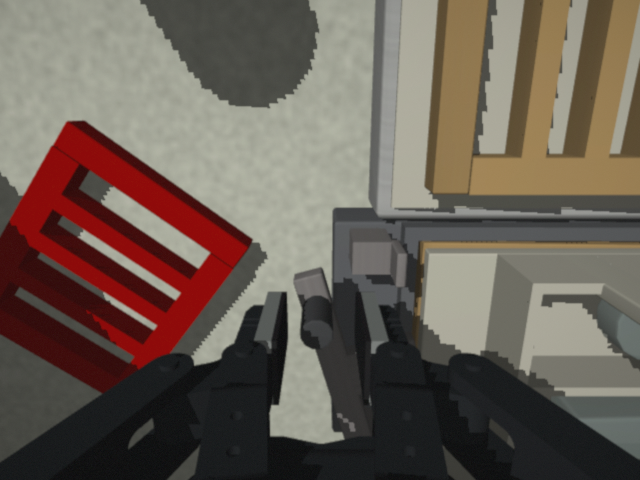

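Run:
```python
from fit import *
np.set_printoptions(precision=4,suppress=True)
c=cams.capture('wrist');P=cloud(c);s=ctrl.sense();p=np.array(s['tcp_pos'])
Q=P[285:350,298:335].reshape(-1,3);Q=Q[np.isfinite(Q[:,0])&(Q[:,2]>.076)&(Q[:,2]<.085)]
print(len(Q),Q.mean(0),Q.min(0),Q.max(0),p)
ex=np.array([.9982,.06]);ey=np.array([-.06,.9982]);st=np.array([.5989,.0218])
f=lambda q:(np.dot(q[:2]-st,ex)*1e3,np.dot(q[:2]-st,ey)*1e3)
print('tcp stand',f(p),'stud stand',f(Q.mean(0)))
```

```text
937 [0.4917 0.0475 0.0798] [0.4859 0.0405 0.076 ] [0.4976 0.0529 0.0817] [0.494  0.0474 0.0661]
tcp stand (np.float64(-103.21949700328932), np.float64(31.8235872667885)) stud stand (np.float64(-105.43290128582535), np.float64(32.0594606742674))
```

>>> {"method": "jog_arm", "body": {"series": [{"translation": [1,4,0],"rot": [0,0,0],"fingers": 0.3},{"translation": [2,8,0],"rot": [0,0,0],"fingers": 0.3},{"translation": [2,12,0],"rot": [0,0,0],"fingers": 0.3},{"translation": [2,16,0],"rot": [0,0,0],"fingers": 0.3},{"translation": [2,20,0],"rot": [0,0,0],"fingers": 0.3},{"translation": [2,23,0],"rot": [0,0,0],"fingers": 0.3},{"translation": [2,25,0],"rot": [0,0,0],"fingers": 0.3}]}}

```text
clock: 27.25
tcp_pos: [0.5192, 0.0511, 0.0661]
eef_rot: [[-0.06, 0.998, 0.0], [0.998, 0.06, 0.0], [0.0, 0.0, -1.0]]
wrist_force: [-2.7, 1.4, -0.0]
gripper_width: 0.0263
```

```bash
cat > st.py <<'E'
from fit import *
np.set_printoptions(precision=4,suppress=True)
import sys
c=cap('wrist',sys.argv[1]);P=cloud(c);s=ctrl.sense();p=np.array(s['tcp_pos'])
Q=P[280:360,275:345].reshape(-1,3);Q=Q[np.isfinite(Q[:,0])&(Q[:,2]>.077)&(Q[:,2]<.084)]
ex=np.array([.9982,.06]);ey=np.array([-.06,.9982]);st=np.array([.5989,.0218])
f=lambda q:np.array((np.dot(q[:2]-st,ex)*1e3,np.dot(q[:2]-st,ey)*1e3))
print('tcp stand',f(p),p,s['wrist_force'],s['gripper_width'])
if len(Q): print('stud stand',f(Q.mean(0)),len(Q),np.ptp(Q,axis=0))
E
python3 st.py w20
```

```text
tcp stand [-77.6141  34.0142] [0.5194 0.0511 0.0662] [ 0.486  -0.5057  0.6689] 0.02558538293011698
stud stand [-86.2487  35.6021] 1079 [0.0152 0.0226 0.007 ]
```

View pics/w20.png

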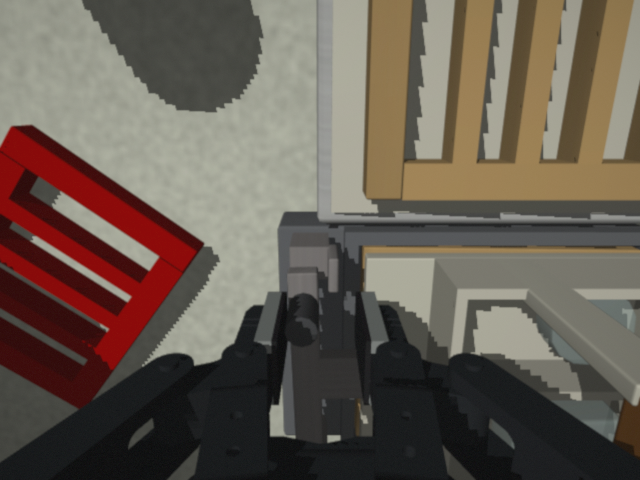

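Nearly shut; push a little more until the stop gives force.

>>> {"method": "jog_arm", "body": {"series": [{"translation": [0,1,0],"rot": [0,0,0],"fingers": 0.3},{"translation": [0,2,0],"rot": [0,0,0],"fingers": 0.3},{"translation": [0,3,0],"rot": [0,0,0],"fingers": 0.3},{"translation": [0,3,0],"rot": [0,0,0],"fingers": 0.3}]}}

```text
clock: 27.7
tcp_pos: [0.5214, 0.0513, 0.0661]
eef_rot: [[-0.06, 0.998, -0.001], [0.998, 0.06, -0.0], [0.0, -0.001, -1.0]]
wrist_force: [-4.3, -0.6, 1.5]
gripper_width: 0.0256
```

>>> {"method": "jog_arm", "body": {"series": [{"translation": [0,1,0],"rot": [0,0,0],"fingers": 0.3},{"translation": [0,2,0],"rot": [0,0,0],"fingers": 0.3},{"translation": [0,2,0],"rot": [0,0,0],"fingers": 0.3}]}}

```text
clock: 28.0
tcp_pos: [0.5219, 0.0514, 0.0658]
eef_rot: [[-0.06, 0.998, -0.004], [0.998, 0.06, -0.0], [-0.0, -0.004, -1.0]]
wrist_force: [-12.3, -1.0, 7.1]
gripper_width: 0.0255
```

```bash
python3 st.py w21
```

```text
tcp stand [-75.0935  34.2061] [0.5219 0.0514 0.0658] [-11.9051  -0.4749   6.4443] 0.025331901122174164
stud stand [-83.7116  35.5417] 1065 [0.0147 0.0225 0.0069]
```

>>> {"method": "jog_arm", "body": {"series": [{"translation": [0,-3,0],"rot": [0,0,0],"fingers": 0.3},{"translation": [0,-7,0],"rot": [0,0,0],"fingers": 0.3},{"translation": [0,-7,-20],"rot": [0,0,0],"fingers": 0.3},{"translation": [0,-7,-60],"rot": [0,0,0],"fingers": 0.3},{"translation": [-60,-20,-110],"rot": [0,0,0],"fingers": 0.3},{"translation": [-90,-20,-150],"rot": [0,0,0],"fingers": 0.3},{"translation": [-90,-20,-180],"rot": [0,0,0],"fingers": 0.3},{"translation": [-90,-20,-180],"rot": [0,0,0],"fingers": 0.3},{"translation": [-90,-20,-180],"rot": [0,0,0],"fingers": 0.3}]}}

```text
clock: 28.95
tcp_pos: [0.5104, -0.0406, 0.2479]
eef_rot: [[-0.059, 0.998, 0.004], [0.998, 0.059, -0.001], [-0.001, 0.004, -1.0]]
wrist_force: [1.4, 0.3, -1.1]
gripper_width: 0.0255
```

Run:
```python
from fit import *
np.set_printoptions(precision=4,suppress=True)
ex=np.array([.9982,.06]);ey=np.array([-.06,.9982]);st=np.array([.5989,.0218])
f=lambda q:np.array((np.dot(q[:2]-st,ex)*1e3,np.dot(q[:2]-st,ey)*1e3))
for n in ('wrist','scene','side'):
    c=cap(n,n[0]+'22'); P=cloud(c).reshape(-1,3); P=P[np.isfinite(P[:,0])]
    w=rect(P,.073,.084,(.53,.7),(-.06,.09)); sd=rect(P,.072,.085,(.49,.53),(.02,.08)); h=rect(P,.134,.15,(.53,.7),(-.06,.09))
    b=rect(P,.046,.056,(.51,.68),(.09,.25))
    print(n,'walls',w,f(w[2]),'handle',f(h[2]),h[1]);print('stud',sd,f(sd[2]));print('board',b,f(b[2]))
    print('grater',rect(P,.03,.2,(.45,.65),(-.45,-.28))[2],'goblet',rect(P,.1,.14,(.3,.5),(.15,.3))[2],'lantern',rect(P,.09,.12,(.4,.65),(.26,.42))[2])
```

```text
wrist walls (2968, np.float64(0.06), array([0.6127, 0.0221]), array([0.0911, 0.0996])) [13.7932 -0.5075] handle [-0.2568 -0.3031] 0.06
stud (239, np.float64(0.07), array([0.5137, 0.0506]), array([0.0106, 0.011 ])) [-83.3017  33.8982]
board (4017, np.float64(0.06), array([0.5924, 0.1047]), array([0.1178, 0.017 ])) [-1.5458 83.1568]Traceback (most recent call last):
  File "<stdin>", line 10, in <module>
  File "fit.py", line 9, in rect
    lo=np.percentile(q,1,axis=0);hi=np.percentile(q,99,axis=0); A=np.prod(hi-lo)
    return _quantile_unchecked(
        a, q, axis, out, overwrite_input, method, keepdims, weights)
    return _ureduce(a,
                    func=_quantile_ureduce_func,
    ...<5 lines>...
                    overwrite_input=overwrite_input,
                    method=method)
    r = func(a, **kwargs)
    result = _quantile(arr,
                       quantiles=q,
    ...<2 lines>...
                       out=out,
                       weights=wgt)
    slices_having_nans = np.isnan(arr[-1, ...])
                                  ~~~^^^^^^^^^
IndexError: index -1 is out of bounds for axis 0 with size 0
```

View pics/w22.png

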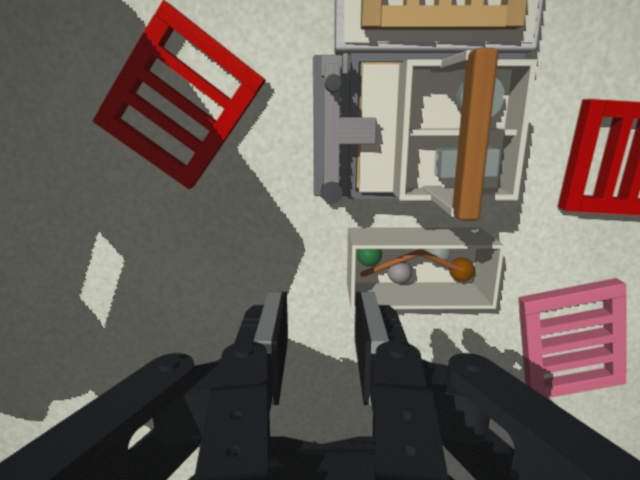

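Run:
```python
from fit import *
np.set_printoptions(precision=4,suppress=True)
c=cap('scene','c23'); P=cloud(c).reshape(-1,3); P=P[np.isfinite(P[:,0])]
print('board',rect(P,.046,.056,(.51,.68),(.09,.25)),'panel',rect(P,.032,.041,(.46,.72),(.085,.26)))
print('grater',rect(P,.03,.2,(.45,.65),(-.45,-.28))[2],'goblet',rect(P,.1,.14,(.3,.5),(.15,.3))[2],'lantern',rect(P,.09,.12,(.4,.65),(.26,.42))[2])
```

```text
board (1340, np.float64(0.065), array([0.5895, 0.1501]), array([0.1203, 0.099 ])) panel (1304, np.float64(0.035), array([0.5905, 0.1502]), array([0.1601, 0.1301]))
grater [ 0.539  -0.3809] goblet [0.3804 0.2301] lantern [0.5286 0.3349]
```

View pics/c23.png

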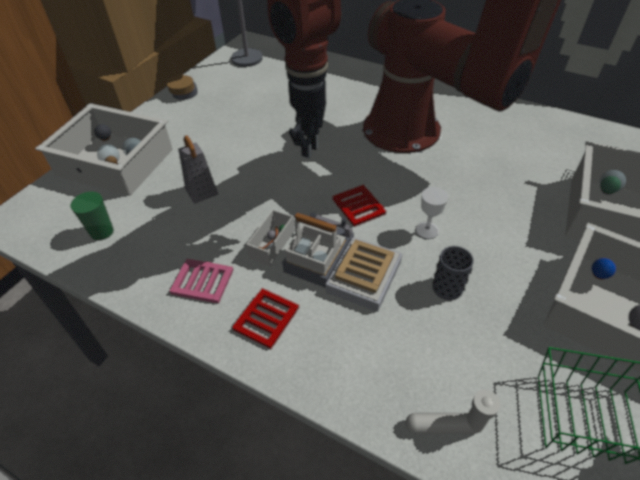

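The board is on the panel, the caddy is seated with its glass aboard, the latch is shut, and the bystanders haven't moved. I'm handing in.

```bash
python3 -c "
from bench import ctrl
print(ctrl.close_job(), ctrl.sense()['clock'])"
```

```text
the job is handed in; nothing more can be done
the job is handed in; nothing more can be done
```

I lifted the caddy off by its handle and stood it on bare table. I then pushed the pattern board across onto the light panel with the open fingers, set the caddy back on the plain board, and swung the latch shut. The job was handed in at about 29 s.

Last checks before handing in:

| Item | Result |
|---|---|
| Pattern board | About 1 mm from the panel's centre (scene camera). Its yaw read 0.065 against a stand yaw of about 0.06 rad. |
| Caddy | Within 1 mm of the stand's centre and square to it (wrist camera). Both glass pieces were visible in the tray. |
| Latch | Stud at stand (-83.3, 33.9) mm, about 0.004 rad from shut. It met its stop with about 12 N, and the toe lay over the ledge. |
| Grater, goblet, lantern | Found where they were at the start, within 1 mm. |
| Gripper | Lifted clear of everything. |

**Plain board:** I measured it only before the caddy went back on, centred within about 1 mm. It is now covered.

**Latch force:** Part way round, while I gripped the stud, the side force rose to about 42 N at the wrist. I let go and finished by pushing with one finger. I don't know what caused it; the caddy, board and bystanders showed no shift afterwards.

**Camera disagreement:** The three cameras disagreed by up to about 5 mm. I used the wrist camera for positions at the stand, and the scene camera's board-to-panel difference for the board. The scene camera's own fit of the partly covered panel gave a yaw of 0.035 rad, still within tolerance.

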